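Take the released carton out of the hold cage and add it to the column

TASK

The carton just inside the gate of the wire hold cage has been released for dispatch. Press the gate's thumb lever to lift the latch bar out of its catch, swing the gate wide open, then take that carton out and set it down, without dropping it, squarely on top of the column of two like cartons on the bench. Leave the gate standing open, and do not push the column, the other stock in the cage or the tools on the bench out of place.

Things in the scene. Friction and masses are not known exactly. Their poses are not given: they have to be found in the camera images.
- hold_cage: Fixed wire cage with mesh roof and walls: 270 (x) x 270 (y) x 245 mm high (corner caps to 249), 12 mm black square tube. Origin: centre of its underside, on the bench. Its gate side faces its own -x; +y is the hinge side; z up. Floor: 4 mm sheet (inner floor 4 mm above the bench). Front opening: plane x = -135 mm, y -123 to +123 mm, up to z 233 mm.
- catch (a point): The catch for the latch bar: U-shaped steel keeper, 12 mm wide, on the front of the cage's -y front post. This point is the middle of its open top: x -143.5, y -129, z 213 mm of the cage; 12 mm deep below, its front lip 5 mm thick.
- gate (a joint): Hinge of the gate, rad: 0 closed, grows as the free edge swings out towards the cage's -x, up to 2.0. Vertical hinge line at x -140, y +123 mm of the cage. Light friction (0.03 N m); it stays where it is left. While the latch bar is in its catch it opens by only 0.02 rad.
- gate_hinge (a point): Point on the gate's hinge line at bench height (cage x -140, y +123 mm). Its frame turns with the gate: closed, its axes are the cage's and the gate runs along -y, its tubes 5 to 15 mm behind (+x of) the hinge line. Gate: 10 mm tube frame filled with wire mesh, 4 to 244 mm from the hinge line, 10 to 231 mm above the bench.
- gate_free_edge (a point): Top of the gate's free edge, 244 mm from the hinge line, 231 mm above the bench, mid-thickness.
- latch_bar (a joint): Angle of the gravity latch bar on the gate, rad: 0 level in the catch, up to 0.5 nose raised. From 0.26 the nose clears the catch (thumb lip pressed down about 11 mm). Let go, it falls back to 0 by its own weight (under 1 N at the lever). Pivot: 204 mm from the hinge line, 210 mm above the bench. Bar: steel, 6 mm thick, 14 mm high.
- thumb_lip (a point): Top centre of the thumb lever's upturned lip: 244 mm above the bench at rest, 164 mm from the hinge line, 44.5 mm in front (-x) of it, 40 mm from the bar's pivot on the hinge side. Lip: 27 mm tall, 7 mm thick along the gate's normal, 26 mm wide along the gate. It ends a level plate, 26 mm wide, 5 mm thick, top 27 mm below this point; 38 mm are free between lip and bar. Frame turns with the bar.
- bar_nose (a point): Centre line of the latch bar near its nose, 62 mm from the pivot; the nose lies in the catch at the start. Press the thumb plate down (11 to 18 mm at the lip) to raise it, and pull the lip along the gate's normal to swing the gate.
- carton: The carton to move: closed cardboard, 90 (x) x 62 (y) x 50 mm high, 0.17 to 0.35 kg, alone just inside the gate on the cage's inner floor, its long side roughly front to back. Origin: centre of its underside, z up.
- column_base: Lower carton of the column on the bench, same size as carton (90 x 62 x 50 mm). Origin: centre of its underside.
- column_top: Upper carton of the column, same size (90 x 62 x 50 mm), lying squarely on column_base; its top is 50 mm above its origin, 100 mm above the bench. Origin: centre of its underside; x along its long side.
- tin: Bystander at the back of the cage: upright round tin, 60 mm across, 105 mm high. Origin: centre of its underside.
- flat_box: Bystander at the back of the cage: flat box 75 x 110 x 38 mm high with a grey band. Origin: centre of its underside.
- tape_roll: Bystander: roll of packing tape lying flat, 98 mm across, 48 mm high. Origin: centre of its underside.
- tape_dispenser: Bystander: heavy black bench tape dispenser, 160 x 62 x 102 mm high. Origin: centre of its underside.
- cutter: Bystander: grey safety cutter, 150 mm long, 15 mm high. Origin: underside near its middle.
- scanner: Bystander: hand scanner lying down, 170 mm long, 46 mm high. Origin: underside near its middle.
- clipboard: Bystander: clipboard lying flat, 230 x 160 mm, 12 mm high. Origin: centre of its underside.
- big_carton: Bystander: larger closed carton, 150 x 110 x 90 mm high. Origin: centre of its underside.
Not all that is in view belongs to the job. Leave any purple look-alike of the column_top alone.

How it is judged (in metres and radians):
On the way, in this order (a step that is already met when the one before it is completed fails the run):
1. the latch bar is lifted out of its catch while the gate is still at its post (value of joint latch_bar above 0.2 rad and value of joint gate below 0.2 rad), for 0.05 s.
2. the gate is swung wide open (at least 1.2 rad) with the carton still in the cage (value of joint gate above 1.2 rad and x of carton in the frame of hold_cage above -0.12 m), for 0.1 s.
At the end, for the whole second after the job is handed in: The gate stands open by at least 1.2 rad (about 70 degrees); the carton rests flat and at rest on column_top, its edges within 10 mm of the column's on both sides and turned from it by less than 0.12 rad (7 degrees), the column still standing (value of joint gate above 1.2 rad and x of carton in the frame of column_top between -0.01 and 0.01 m and y of carton in the frame of column_top between -0.01 and 0.01 m and z of carton in the frame of column_top between 0.046 and 0.054 m and angle between the x axis of carton and the x axis of column_top, either way round below 0.12 rad and angle between carton's own z axis and vertical below 0.06 rad and height (world z) of column_top above 0.046 m and contact force between carton and column_top above 0.5 N and linear speed of carton below 0.02 m/s); the robot touches nothing.
It fails at once if the column is shifted by more than 20 mm (distance of any of column_base, column_top from where it was at the start of the episode above 0.02 m).
It fails at once if the other stock in the cage is shifted by more than 30 mm (distance of any of tin, flat_box from where it was at the start of the episode above 0.03 m).
It fails at once if a bystander on the bench is shifted by more than 40 mm (distance of any of tape_roll, tape_dispenser, cutter, scanner, clipboard, big_carton from where it was at the start of the episode above 0.04 m).
It fails at once if the carton is let fall onto the column (touched by nothing while more than 12 mm above its place) (contact force between carton and anything else below 0.01 N and z of carton in the frame of column_top above 0.062 m).
It also fails if it takes over 72 s, if anything falls off the work surface, if the arm or the gripper's body presses on something with over 40 N, if the wrist force passes 120 N, or if a joint passes its speed limit or range.

ROBOT

A 6-joint arm with a two-finger parallel gripper is mounted at the origin on the work surface. World frame = base frame: x ahead of the robot, y to its left, z up, the work surface at z = 0. Lengths are in m, angles in degrees, forces in N, time in s.
With the tool pointing down it reaches from about 0.4 to 0.825 m from the base axis. Payload 7 kg.
Tool frame: the origin (TCP) lies at the very end of the fingers, on their centre line; the grasp point (between the pads) lies 19 mm behind it; z points along the fingers, y is the direction in which the jaws open and shut (so a half turn about z gives the same grasp; the last joint's range is limited). The gripper opens to 88 mm and grips with 3 to 60 N. Pads are 19 mm wide; open, the fingers measure 130 mm over their backs; the gripper's body (78 mm by 193 mm) begins 47 mm behind the grasp point.
Start: joints at [-52.019, 20.546, 0.682, 0, -70.136, -16.507], TCP at [0.247, -0.628, 0.227] pointing down, gripper open.
Joint ranges: [-176.03, 176.03], [-82.01, 121.73], [-58.28, 71.71], [-173.87, 95.51], [-174.79, -0.11], [-173.66, 173.66]. Speed limits (degrees/s): [136.94, 136.94, 172.46, 180, 180, 180].

INTERFACE

Orientations are given as [roll, pitch, yaw] about the fixed x, y, z axes, in that order (R = Rz(yaw) Ry(pitch) Rx(roll)).
In Python, from plant import ctrl gives the robot as it stands.
- The arm moves only by the tool move_arm, never from a script. Its argument "increments" is a list of rows, each a list of 2 entries, a list of its own where there are three numbers: the shift along the world's x, y, z in mm, then the turn about the world's z in rad. A call has exactly 8 rows; each row shifts and turns the pose as measured when the row begins; what a row does not reach is not made up. A row lasts 1/10 s, in which the tool goes at most 50 mm and 8.59 degrees, less where a joint would pass 70% of its speed; a pose out of reach is approached as far as the arm can. A call with a gripper value outside its range is refused whole. "jaw" is the gripper command: -1 is shut, 1 is fully open, values between are in proportion, set as the call begins (left out, the last holds). The fingers move at their own pace and stop on an object; the grip force is fixed at half the most. Time passes only in rows, so rows that do not move let the fingers close, or fill a call up. It gives the time, the measured TCP pose, the force and the opening at its end, in the units of the state.
- ctrl.get_obs(): the state, without advancing time (a new reading comes with each control period).
- ctrl.snapshot(name): name is "side" or "top" or "wrist"; returns a dict with "color" (400x640x3 uint8, red, green, blue), "fx", "fy", "cx", "cy" (pixels), "R" (3x3) and "t" (3): a world point X has camera coordinates R X + t. Camera axes: x right, y down, z forward; pixel columns grow to the right and rows downward; lengths in m; the calibration is good to about 2 mm. A picture is of the moment at which its call begins. There is no depth.
- ctrl.close_job(): hands the job in, once; it reports no verdict.
The state is a dict: "clock": time; "joint_pos": joint angles; "qvel": joint speeds; "tau": joint torques, N m; "tool_pos": TCP position; "orientation": TCP orientation; "force": force on the tool from outside, world axes, zero at the start; "moment": the same for the moment, N m; "opening": finger opening in m.
Only numpy, scipy, OpenCV 4.12 (cv2) and the standard library are available. Lean on these libraries where they do the work, as an engineer would, in place of code of your own. Each camera call takes 0.05 s, during which the arm holds its last target.

## Working session

There is one attempt and no reset: what is moved stays moved. The work goes in short steps, Python scripts to look and compute and a tool call to move; the robot and the scene stay as the last step left them, time stands still between calls to the robot, and variables do not carry over. Pictures are saved under pics/ and viewed, and the job is handed in when it is done.

Besides the shell and the picture viewer there is one more tool, called after "Call:" by a JSON object that holds its "fn" and its "kwargs". move_arm: Moves the arm, as the interface text tells. Its arguments: {"type":"object","properties":{"increments":{"type":"array","items":{"type":"array"}},"jaw":{"type":"number"}},"required":["increments"]}

```bash
ls; mkdir -p pics
cat > h.py <<'E'
from plant import ctrl
import cv2, numpy as np, json, pickle
def snap(n,f):
    s=ctrl.snapshot(n); cv2.imwrite('pics/%s.png'%f, s['color'][:,:,::-1]); pickle.dump(s,open('pics/%s.pkl'%f,'wb')); return s
def load(f): return pickle.load(open('pics/%s.pkl'%f,'rb'))
def ray(s,u,v,z):
    R=np.array(s['R']);t=np.array(s['t']); c=-R.T@t
    d=R.T@np.array([(u-s['cx'])/s['fx'],(v-s['cy'])/s['fy'],1]); return c+d*(z-c[2])/d[2]
def proj(s,X):
    X=np.atleast_2d(X); p=X@np.array(s['R']).T+np.array(s['t']); return np.c_[s['fx']*p[:,0]/p[:,2]+s['cx'], s['fy']*p[:,1]/p[:,2]+s['cy']]
E
python3 - <<'E'
from h import *
for n in ['side','top','wrist']:
    s=snap(n,n+'0'); R=np.array(s['R']); print(n,s['fx'],s['cx'],s['cy'],(-R.T@np.array(s['t'])).round(3),R.round(3).tolist())
print(ctrl.get_obs())
E
```

```text
pics
side 459.13184240840906 321.2592618681945 198.11569990782485 [-0.557  0.21   0.922] [[-0.217, -0.976, -0.017], [-0.549, 0.137, -0.825], [0.807, -0.17, -0.565]]
top 462.5592739810229 318.4538602907148 198.6126539732562 [ 0.373 -0.003  1.528] [[-0.019, -1.0, 0.004], [-0.994, 0.018, -0.107], [0.107, -0.006, -0.994]]
wrist 340.2739396506722 320.2486466648117 204.06162662360921 [ 0.18  -0.654  0.386] [[-0.365, 0.931, 0.002], [0.897, 0.351, 0.27], [0.25, 0.1, -0.963]]
{'clock': 0.15, 'joint_pos': array([-5.20166532e+01,  2.05820623e+01,  6.45154087e-01, -1.41225080e-02,
       -7.01350578e+01, -1.65055959e+01]), 'qvel': array([ 0.07290673, -0.05725988,  0.10625355,  0.08445201,  0.13114763,
        0.00167477]), 'tau': array([-4.23965044e-03, -5.83273351e+01,  2.93289167e+01,  7.00145423e+00,
        8.66333517e-03, -9.59744079e-05]), 'tool_pos': array([ 0.24696614, -0.62780008,  0.22583379]), 'orientation': array([ 1.79927227e+02, -7.71730650e-03, -1.58527051e+02]), 'force': array([ 0.49190418, -0.81333982, -0.77225696]), 'moment': array([ 0.09043252,  0.04211634, -0.02540607]), 'opening': 0.08754062808380379}
```

View pics/side0.png

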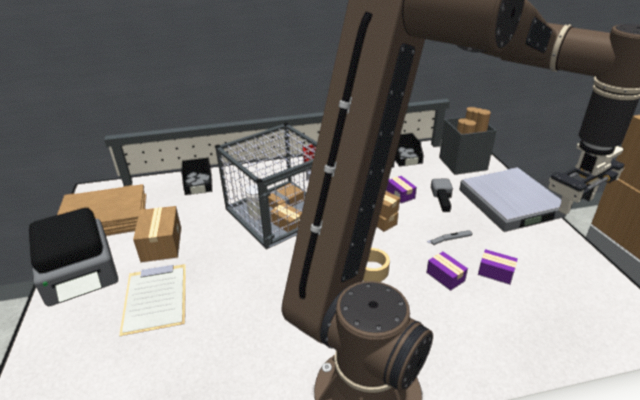

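View pics/top0.png

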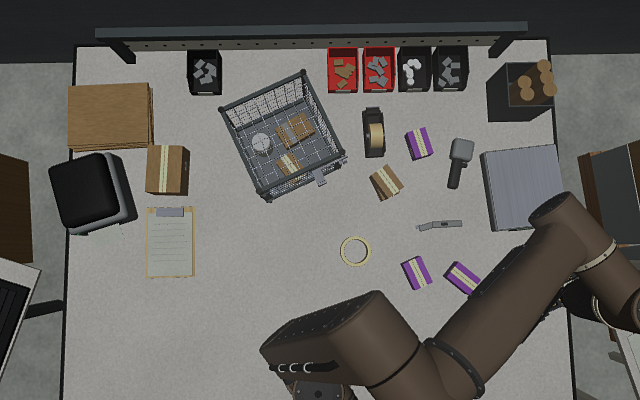

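View pics/wrist0.png

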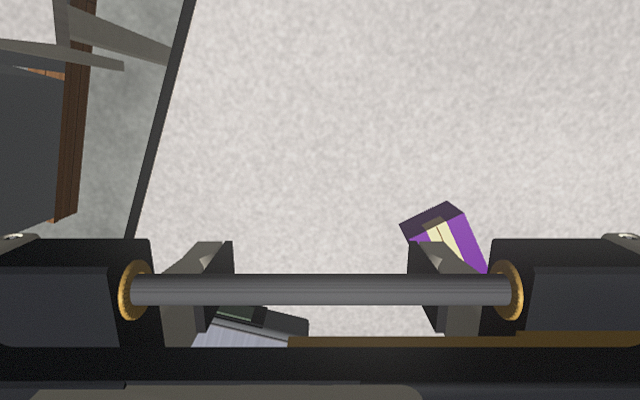

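Run:
```python
from h import *
a=load('top0')['color'][:,:,::-1]
cv2.imwrite('pics/z1.png',cv2.resize(a[60:220,205:405],(800,640),interpolation=cv2.INTER_CUBIC)[:600])
b=load('side0')['color'][:,:,::-1]
cv2.imwrite('pics/z2.png',cv2.resize(b[100:260,200:420],(800,582),interpolation=cv2.INTER_CUBIC))
cv2.imwrite('pics/z3.png',cv2.resize(b[0:240,500:640],(350,600),interpolation=cv2.INTER_CUBIC))
```

```text
(no output)
```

View pics/z1.png

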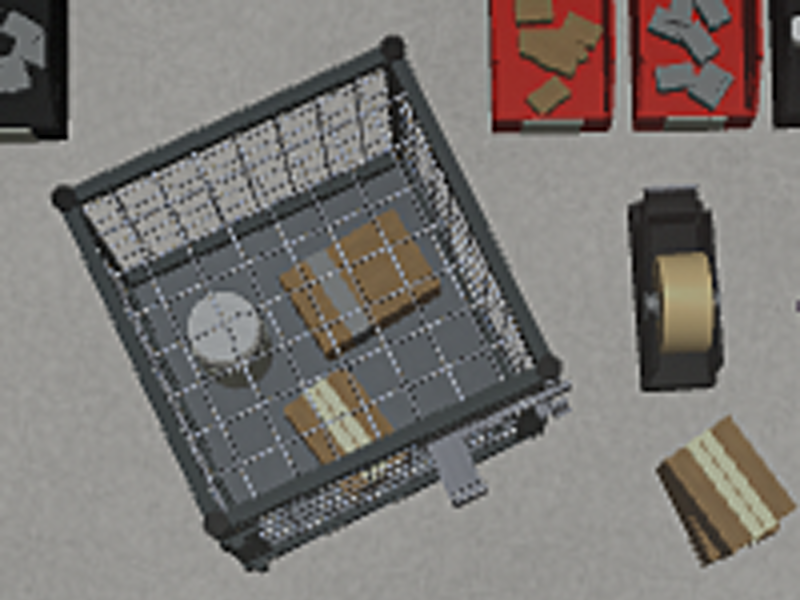

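View pics/z2.png

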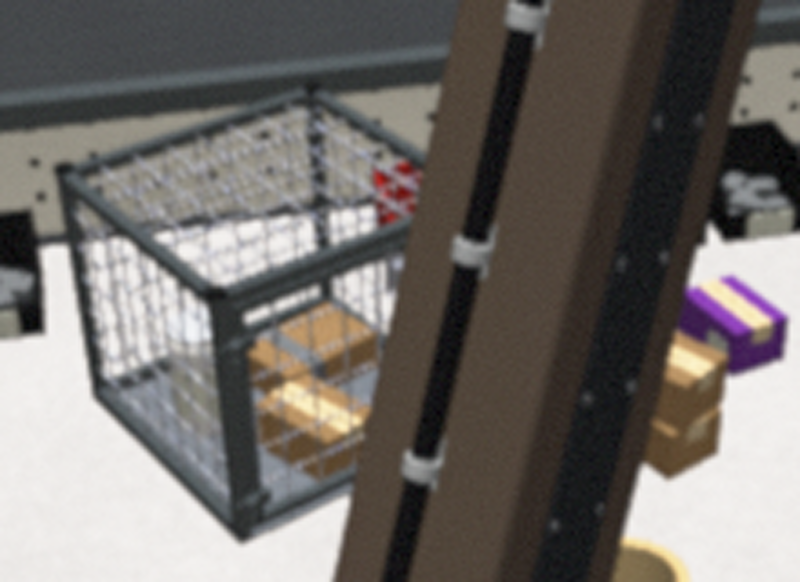

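View pics/z3.png

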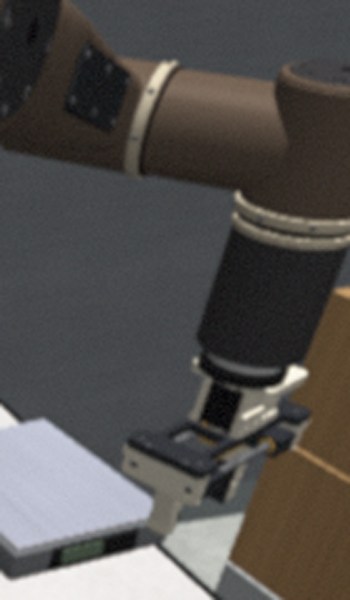

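```bash
cat > fit.py <<'E'
from h import *
from scipy.optimize import least_squares
s=load('top0')
def full(u,v): return (205+u/4, 60+v/4)
# cage roof corner caps (z .247): back-hinge(+x,+y), back(+x,-y), front(-x,-y), front(-x,+y)
obs=np.array([full(66,197),full(392,46),full(547,366),full(219,522)])-0.4
loc=np.array([[.129,.129,.249],[.129,-.129,.249],[-.129,-.129,.249],[-.129,.129,.249]])
def T(p,l): c,q=np.cos(p[2]),np.sin(p[2]); return np.c_[p[0]+c*l[:,0]-q*l[:,1],p[1]+q*l[:,0]+c*l[:,1],l[:,2]]
f=lambda p:(proj(s,T(p,loc))-obs).ravel()
r=least_squares(f,[.65,.1,.5]); print('cage',r.x,np.degrees(r.x[2]),f(r.x).round(1))
E
python3 fit.py
python3 - <<'E'
from h import *
a=load('top0')['color'][:,:,::-1]
cv2.imwrite('pics/z4.png',cv2.resize(a[140:200,255:335],(800,600),interpolation=cv2.INTER_CUBIC))
cv2.imwrite('pics/z5.png',cv2.resize(a[150:210,350:430],(800,600),interpolation=cv2.INTER_CUBIC))
E
```

```text
cage [0.70856836 0.09090885 0.42851032] 24.551832666958248 [-0.5  0.   0.2 -0.   0.8 -0.2 -0.5  0.1]
```

View pics/z4.png

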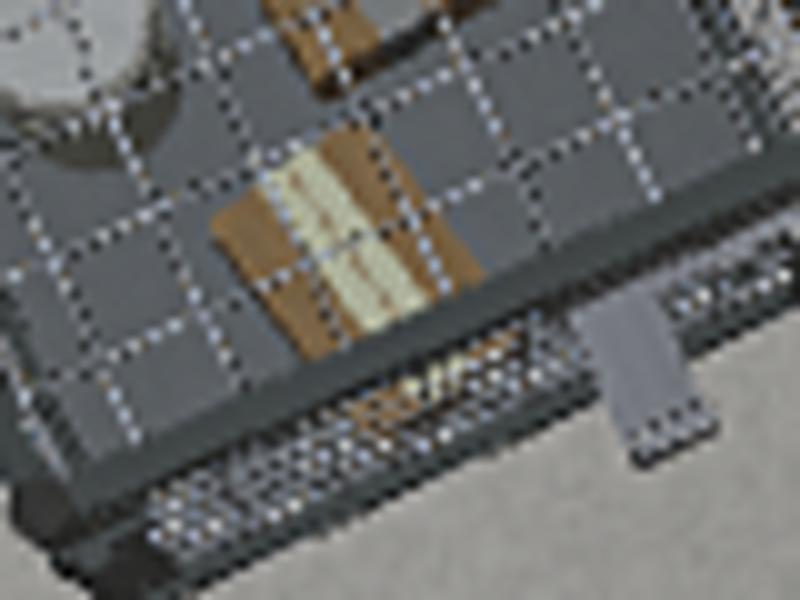

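View pics/z5.png

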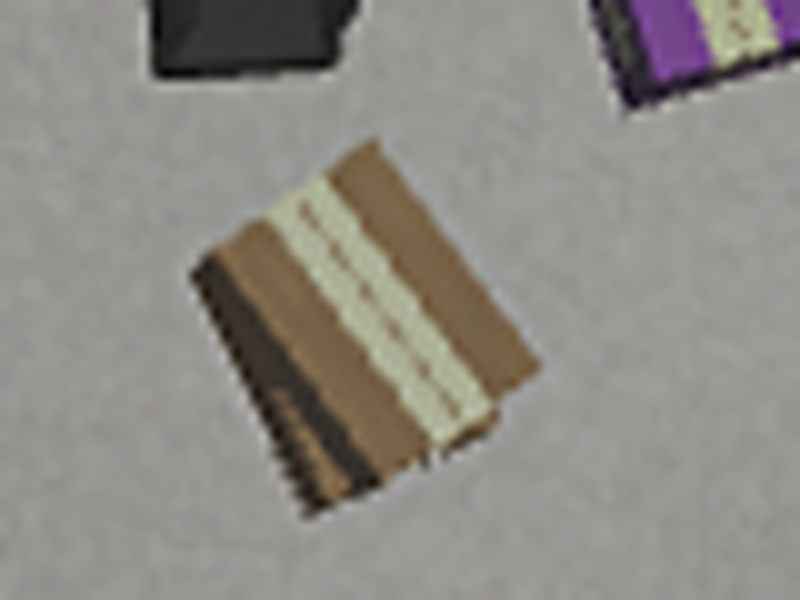

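```bash
cat >> fit.py <<'E'
cage=r.x
def cageto(w): c,q=np.cos(cage[2]),np.sin(cage[2]); d=w[:2]-cage[:2]; return np.array([c*d[0]+q*d[1],-q*d[0]+c*d[1]])
o4=lambda u,v:(255+u/10-.45,140+v/10-.45)
o5=lambda u,v:(350+u/10-.45,150+v/10-.45)
P=[ray(s,*o4(*p),.054) for p in [(212,215),(310,360),(350,122),(485,275)]]
yaw=[np.arctan2(*(P[i]-P[i+1])[[1,0]]) for i in (0,2)]; print('carton yaw',yaw, np.hypot(*(P[0]-P[2])[:2]), [cageto(p).round(4) for p in P])
y=np.mean(yaw); back=(P[0]+P[2])/2; cen=back[:2]-.045*np.array([np.cos(y),np.sin(y)]); print('carton c',cen,'cage',cageto(cen),'front',cageto(cen-.045*np.array([np.cos(y),np.sin(y)])), 'yaw rel',y-cage[2])
Q=[ray(s,*o5(*p),.1) for p in [(375,135),(540,365),(215,250),(378,485)]]
print('col',[q.round(4) for q in Q], [np.hypot(*(Q[a]-Q[b])[:2]).round(4) for a,b in((0,1),(2,3),(0,2),(1,3))],np.mean(Q,0),[np.arctan2(*(Q[a]-Q[b])[[1,0]]) for a,b in((0,1),(2,3))])
w=lambda x,y,z=0:T(cage,np.array([[x,y,z]]))[0]
for n,v in dict(hinge=w(-.14,.123),lip=w(-.1845,-.041,.244),catch=w(-.1435,-.129,.213),thumbplate=w(-.14,-.041)).items(): print(n,v.round(4),np.hypot(*v[:2]).round(3))
E
python3 fit.py
```

```text
cage [0.70856836 0.09090885 0.42851032] 24.551832666958248 [-0.5  0.   0.2 -0.   0.8 -0.2 -0.5  0.1]
carton yaw [np.float64(0.5759021571010527), np.float64(0.7001310556353151)] 0.05391218196472385 [array([-0.0335,  0.0513]), array([-0.0901,  0.0429]), array([-0.0251, -0.002 ]), array([-0.0893, -0.0199])]
carton c [0.63553184 0.07436614] cage [-0.07330674  0.01530084] front [-0.11732276  0.00594188] yaw rel 0.2095062889310621
col [array([ 0.6354, -0.2287,  0.1   ]), array([ 0.5618, -0.2777,  0.1   ]), array([ 0.5998, -0.1775,  0.1   ]), array([ 0.5251, -0.2259,  0.1   ])] [np.float64(0.0884), np.float64(0.089), np.float64(0.0624), np.float64(0.0635)] [ 0.58053461 -0.22743992  0.1       ] [np.float64(0.5868810397242795), np.float64(0.574574885545327)]
hinge [0.5301 0.1446 0.    ] 0.549
lip [ 0.5578 -0.023   0.244 ] 0.558
catch [ 0.6316 -0.0861  0.213 ] 0.637
thumbplate [ 0.5983 -0.0046  0.    ] 0.598
```

Run:
```python
from h import *
s=load('side0')
for dz in [0,.019,.066,.1,.15,.2,.25,.3,.35,.4]:
    p=proj(s,[[.247,-.628,.226+dz]])[0]; print(dz,((p-[500,0])*2.5).round(0))
```

```text
0 [188. 513.]
0.019 [193. 498.]
0.066 [207. 459.]
0.1 [218. 430.]
0.15 [234. 385.]
0.2 [251. 338.]
0.25 [269. 289.]
0.3 [288. 236.]
0.35 [308. 181.]
0.4 [329. 122.]
```

Call:
{"fn": "move_arm", "kwargs": {"increments": [[[0, 0, 50], 0], [[0, 0, 50], 0], [[10, 20, 50], 0], [[20, 36, 20], 0], [[20, 36, 0], 0], [[20, 36, 0], 0], [[20, 36, 0], 0], [[20, 36, 0], 0]], "jaw": -1}}

```text
clock: 0.95
tool_pos: [0.3546, -0.4239, 0.3912]
orientation: [179.4, -0.1, -159.0]
force: [0.2, -0.3, 0.2]
opening: 0.0288
```

Call:
{"fn": "move_arm", "kwargs": {"increments": [[[20, 38, 0], 0], [[20, 38, 0], 0], [[20, 38, 0], 0], [[20, 38, 0], 0], [[20, 38, 0], 0], [[20, 38, 0], 0], [[20, 38, 0], 0], [[20, 38, 0], 0]]}}

```text
clock: 1.75
tool_pos: [0.5171, -0.1058, 0.3912]
orientation: [179.3, 0.0, -159.0]
force: [1.1, -0.6, -0.3]
opening: 0.0003
```

Call:
{"fn": "move_arm", "kwargs": {"increments": [[[15, 25, 0], 0.02], [[15, 25, 0], 0.02], [[15, 20, -10], 0.02], [[10, 15, -20], 0.01], [[8, 8, -20], 0], [[0, 0, -20], 0], [[0, 0, 0], 0], [[0, 0, 0], 0]]}}

```text
clock: 2.55
tool_pos: [0.5833, -0.002, 0.3171]
orientation: [179.2, -0.1, -154.4]
force: [0.2, 0.7, -0.0]
opening: 0.0004
```

Run:
```python
from h import *
for n in ['side','top','wrist']: snap(n,n+'1')
o=ctrl.get_obs(); print(o['tool_pos'],o['orientation'],o['joint_pos'])
a=load('top1')['color'][:,:,::-1]
cv2.imwrite('pics/z6.png',cv2.resize(a[100:220,240:400],(800,600),interpolation=cv2.INTER_CUBIC))
```

```text
[ 0.58346576 -0.00208546  0.31780638] [ 1.79235252e+02 -1.99479950e-02 -1.54429754e+02] [ 18.46659895   9.56862208  -2.09013587  -0.77202724 -78.45663458
 -82.7412318 ]
```

View pics/wrist1.png

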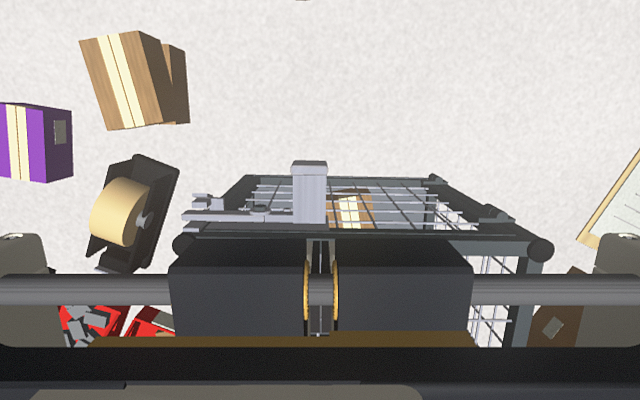

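View pics/side1.png

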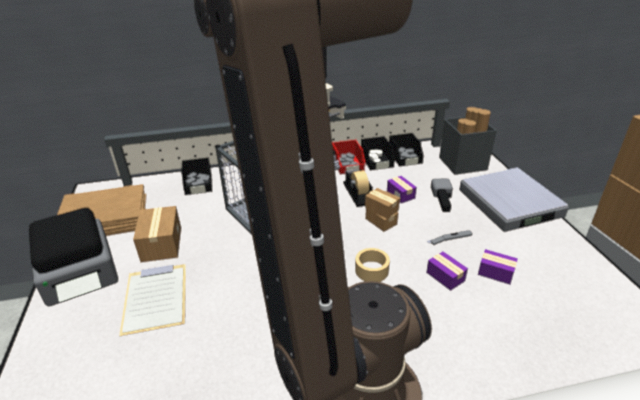

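View pics/z6.png

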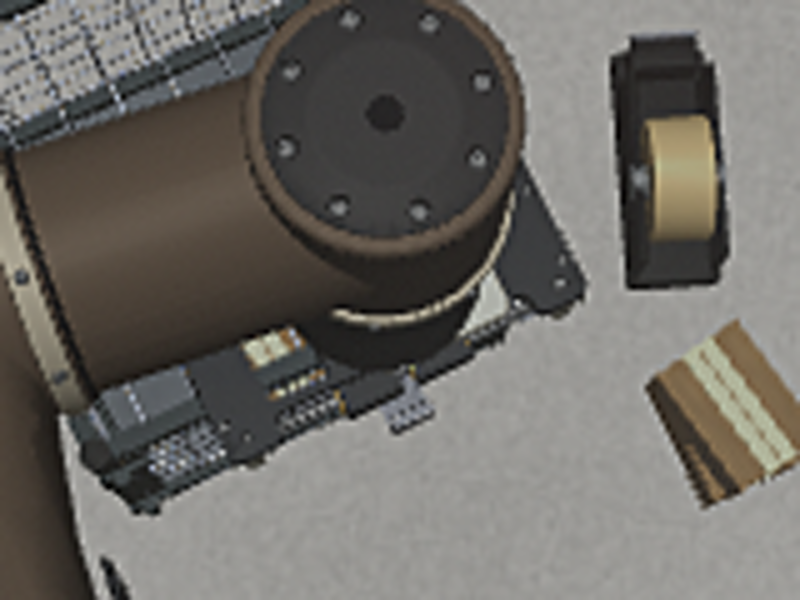

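Run:
```python
from h import *
s=load('wrist1')
cage=[0.70857,0.09091,0.4285]
def w(x,y,z):
    c,q=np.cos(cage[2]),np.sin(cage[2]); return [cage[0]+c*x-q*y,cage[1]+q*x+c*y,z]
def inv(p):
    c,q=np.cos(cage[2]),np.sin(cage[2]); d=np.array(p[:2])-cage[:2]; return [c*d[0]+q*d[1],-q*d[0]+c*d[1]]
pts=[w(-.1845+a,-.041+b,.244) for a,b in((-.0035,-.013),(-.0035,.013),(.0035,.013),(.0035,-.013))]
print(proj(s,pts).round(0).tolist())
print(proj(s,[w(.129,.129,.249),w(-.129,-.129,.249),w(-.129,.129,.249)]).round(0).tolist())
cv2.imwrite('pics/z7.png',cv2.resize(s['color'][150:240,160:360,::-1],(800,360),interpolation=cv2.INTER_CUBIC))
print(inv(ctrl.get_obs()['tool_pos']))
```

```text
[[289.0, 164.0], [326.0, 164.0], [326.0, 174.0], [289.0, 174.0]]
[[487.0, 505.0], [184.0, 245.0], [540.0, 249.0]]
[np.float64(-0.15243382164049624), np.float64(-0.032606071070045116)]
```

View pics/z7.png

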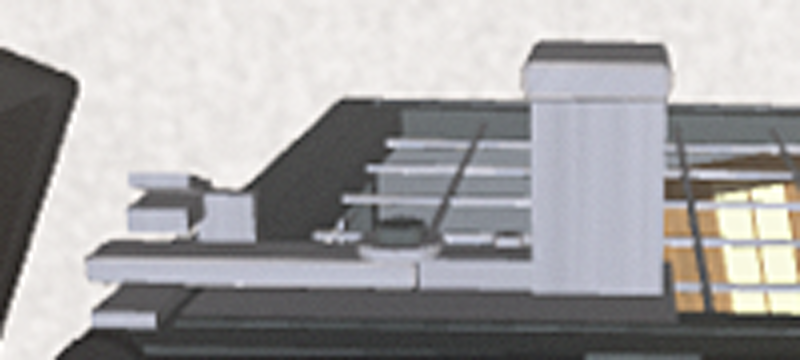

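Call:
{"fn": "move_arm", "kwargs": {"increments": [[[-5, -12, 0], -0.018], [[0, 0, -30], 0], [[0, 0, -20], 0], [[0, 0, -15], 0], [[0, 0, -5], 0], [[0, 0, 0], 0], [[0, 0, 0], 0], [[0, 0, 0], 0]]}}

```text
clock: 3.5
tool_pos: [0.5797, -0.0191, 0.2551]
orientation: [179.5, 0.8, -155.9]
force: [-0.6, 0.9, -0.2]
opening: 0.0006
```

```bash
cat > st.py <<'E'
from h import *
cage=[0.70857,0.09091,0.4285]
def w(x,y,z=0):
    c,q=np.cos(cage[2]),np.sin(cage[2]); return [cage[0]+c*x-q*y,cage[1]+q*x+c*y,z]
def inv(p):
    c,q=np.cos(cage[2]),np.sin(cage[2]); d=np.array(p[:2])-cage[:2]; return np.array([c*d[0]+q*d[1],-q*d[0]+c*d[1]])
if __name__=='__main__':
    o=ctrl.get_obs(); print(o['clock'],o['tool_pos'].round(4),o['orientation'].round(2),o['joint_pos'].round(2),'cage',inv(o['tool_pos']).round(4),o['force'].round(1))
E
python3 st.py; python3 -c "
from h import *
s=snap('wrist','wrist2')"
```

```text
3.5 [ 0.5797 -0.0191  0.2551] [ 179.47    0.76 -155.86] [ 17.    10.36  -9.22  -0.66 -69.73 -82.62] cage [-0.1629 -0.0465] [-0.6  0.9 -0.2]
```

View pics/wrist2.png

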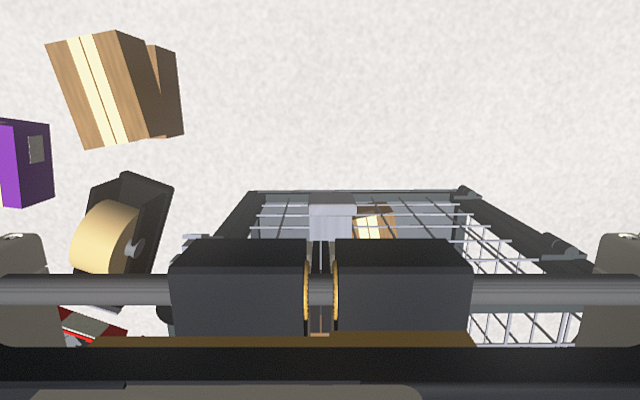

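Call:
{"fn": "move_arm", "kwargs": {"increments": [[[-3, 8, 0], 0], [[0, 0, -12], 0], [[0, 0, -12], 0], [[0, 0, -8], 0], [[0, 0, 0], 0], [[0, 0, 0], 0], [[0, 0, 0], 0], [[0, 0, 0], 0]]}}

```text
clock: 4.35
tool_pos: [0.5765, -0.01, 0.2206]
orientation: [179.5, 0.8, -155.8]
force: [-0.2, 0.2, 0.3]
opening: 0.0005
```

```bash
python3 st.py
```

```text
4.35 [ 0.5765 -0.01    0.2206] [ 179.48    0.78 -155.82] [ 18.02  11.27 -12.67  -0.66 -65.34 -83.56] cage [-0.162  -0.0369] [-0.2  0.2  0.3]
```

Call:
{"fn": "move_arm", "kwargs": {"increments": [[[0, 0, -6], 0], [[0, 0, -6], 0], [[0, 0, -3], 0], [[0, 0, 0], 0], [[0, 0, 0], 0], [[0, 0, 0], 0], [[0, 0, 0], 0], [[0, 0, 0], 0]]}}

```text
clock: 5.15
tool_pos: [0.5772, -0.0099, 0.2055]
orientation: [179.5, 0.9, -155.8]
force: [-0.4, 0.3, 0.3]
opening: 0.0007
```

```bash
python3 st.py; python3 -c "
from h import *
s=snap('wrist','wrist3');s=s['color'][150:250,160:400,::-1]
cv2.imwrite('pics/z8.png',cv2.resize(s,(800,333),interpolation=cv2.INTER_CUBIC))"
```

```text
5.15 [ 0.5772 -0.0099  0.2055] [ 179.51    0.9  -155.82] [ 18.01  11.9  -13.94  -0.66 -63.32 -83.54] cage [-0.1614 -0.0371] [-0.4  0.3  0.3]
```

View pics/z8.png

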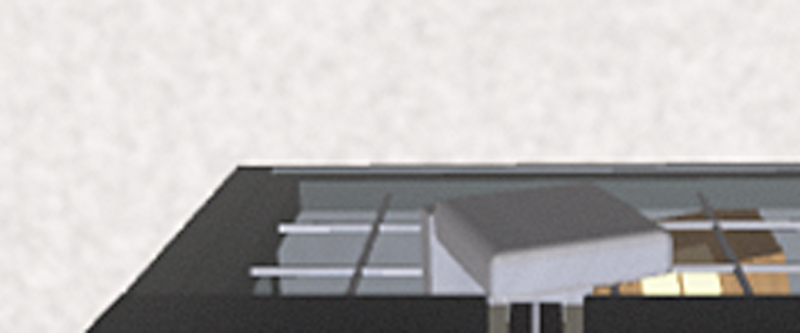

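Run:
```python
from st import *
H=np.array(w(-.14,.123)[:2]); p0=np.array([.5772,-.0099])
for th in np.arange(0,1.45,.1):
    a=cage[2]-th;c,s=np.cos(a),np.sin(a);v=np.array([-.033,-.160]);p=H+[c*v[0]-s*v[1],s*v[0]+c*v[1]]
    print(round(th,2),p.round(4),((p-p0)*1000).round(1),np.hypot(*p).round(3));p0=p
```

```text
0.0 [ 0.5666 -0.0146] [-10.6  -4.7] 0.567
0.1 [ 0.5505 -0.0175] [-16.1  -2.8] 0.551
0.2 [ 0.5342 -0.0187] [-16.3  -1.2] 0.535
0.3 [ 0.5179 -0.0183] [-16.3   0.4] 0.518
0.4 [ 0.5017 -0.0163] [-16.2   2. ] 0.502
0.5 [ 0.4858 -0.0126] [-15.9   3.6] 0.486
0.6 [ 0.4703 -0.0074] [-15.5   5.2] 0.47
0.7 [ 0.4554 -0.0007] [-14.9   6.7] 0.455
0.8 [0.4413 0.0075] [-14.1   8.2] 0.441
0.9 [0.428  0.0171] [-13.2   9.6] 0.428
1.0 [0.4158 0.0279] [-12.2  10.8] 0.417
1.1 [0.4047 0.0399] [-11.1  12. ] 0.407
1.2 [0.3949 0.0529] [-9.8 13. ] 0.398
1.3 [0.3864 0.0669] [-8.5 14. ] 0.392
1.4 [0.3794 0.0816] [-7.  14.7] 0.388
```

Call:
{"fn": "move_arm", "kwargs": {"increments": [[[-6, -3, 0], 0], [[-5, -2, 0], 0], [[-8, -1, 0], -0.05], [[-8, -1, 0], -0.05], [[-8, -1, 0], -0.05], [[-8, -1, 0], -0.05], [[-8, 0, 0], -0.05], [[-8, 0, 0], -0.05]]}}

```text
clock: 6.0
tool_pos: [0.5154, -0.0191, 0.2063]
orientation: [179.4, 1.2, -173.7]
force: [1.0, 2.1, 0.5]
opening: 0.001
```

```bash
python3 st.py; python3 -c "
from h import *
snap('wrist','wrist4');snap('top','top4')
a=load('top4')['color'][:,:,::-1]
cv2.imwrite('pics/z9.png',cv2.resize(a[100:220,220:380],(800,600),interpolation=cv2.INTER_CUBIC))"
```

```text
6.0 [ 0.5154 -0.0191  0.2063] [ 179.41    1.16 -173.66] [  19.46    5.68  -21.56   -0.36  -61.5  -102.95] cage [-0.2215 -0.0198] [1.  2.1 0.5]
```

View pics/z9.png

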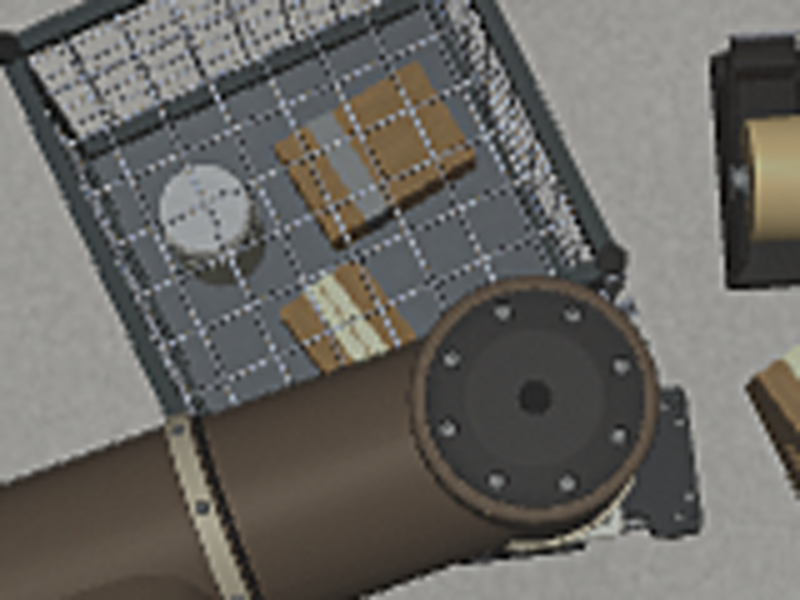

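View pics/wrist4.png

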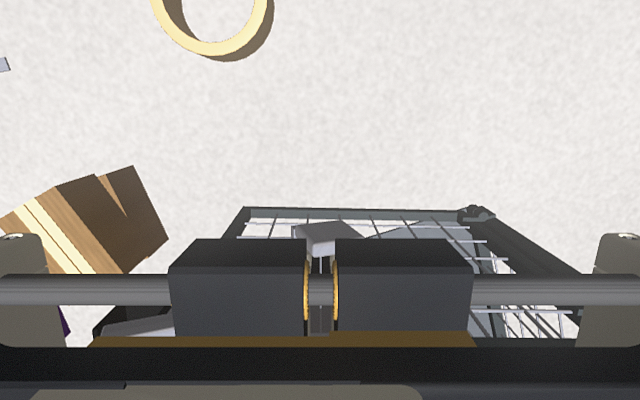

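Call:
{"fn": "move_arm", "kwargs": {"increments": [[[-16, 1, 0], -0.1], [[-16, 3, 0], -0.1], [[-16, 5, 0], -0.1], [[-15, 6, 0], -0.1], [[-15, 8, 0], -0.1], [[-14, 9, 0], -0.1], [[-13, 10, 0], -0.1], [[-4, 3, 0], 0]]}}

```text
clock: 6.9
tool_pos: [0.4057, 0.0256, 0.208]
orientation: [179.3, 1.5, 145.5]
force: [1.1, 0.7, 0.1]
opening: 0.0006
```

```bash
python3 st.py; python3 -c "
from h import *
snap('wrist','wrist5');snap('top','top5')"
```

```text
6.9 [0.4057 0.0256 0.208 ] [179.31   1.48 145.47] [  32.92   -6.33  -33.9     1.26  -61.24 -158.03] cage [-0.3026  0.0664] [1.1 0.7 0.1]
```

View pics/wrist5.png

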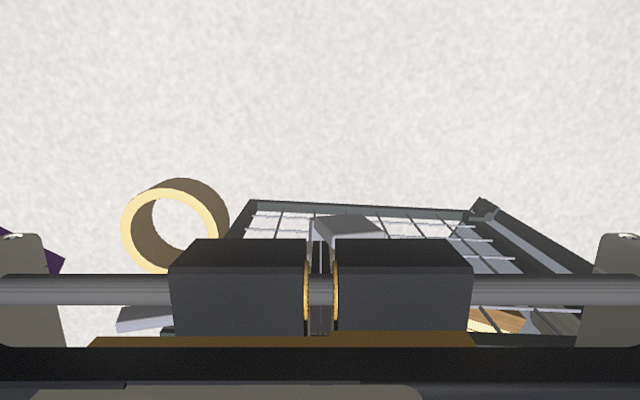

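View pics/top5.png

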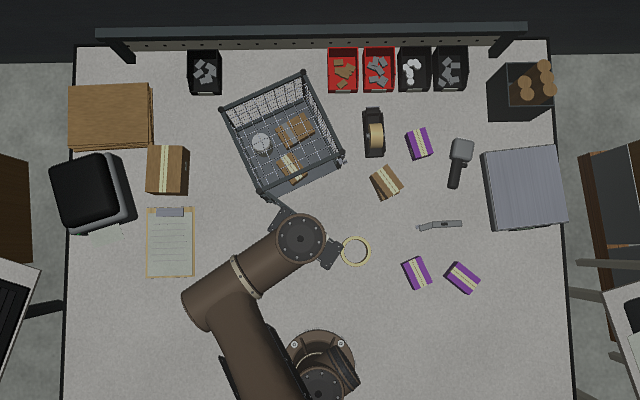

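Call:
{"fn": "move_arm", "kwargs": {"increments": [[[0, 0, 25], 0], [[0, 0, 35], 0], [[10, -8, 5], 0.1], [[22, -6, 0], 0.15], [[22, -4, 0], 0.15], [[22, 0, 0], 0.15], [[22, 0, 0], 0.15], [[10, 0, 0], 0.15]]}}

```text
clock: 7.8
tool_pos: [0.5209, 0.0019, 0.2746]
orientation: [179.6, 1.5, -164.7]
force: [-0.4, 0.1, -0.2]
opening: 0.0002
```

```bash
python3 st.py; python3 -c "
from h import *
snap('wrist','wrist6');snap('top','top6')
a=load('top6')['color'][:,:,::-1]
cv2.imwrite('pics/z10.png',cv2.resize(a[120:270,220:420],(800,600),interpolation=cv2.INTER_CUBIC))"
```

```text
7.8 [0.5209 0.0019 0.2746] [ 179.6     1.46 -164.67] [ 21.63   3.36 -15.    -0.25 -70.14 -96.21] cage [-0.2077 -0.003 ] [-0.4  0.1 -0.2]
```

View pics/z10.png

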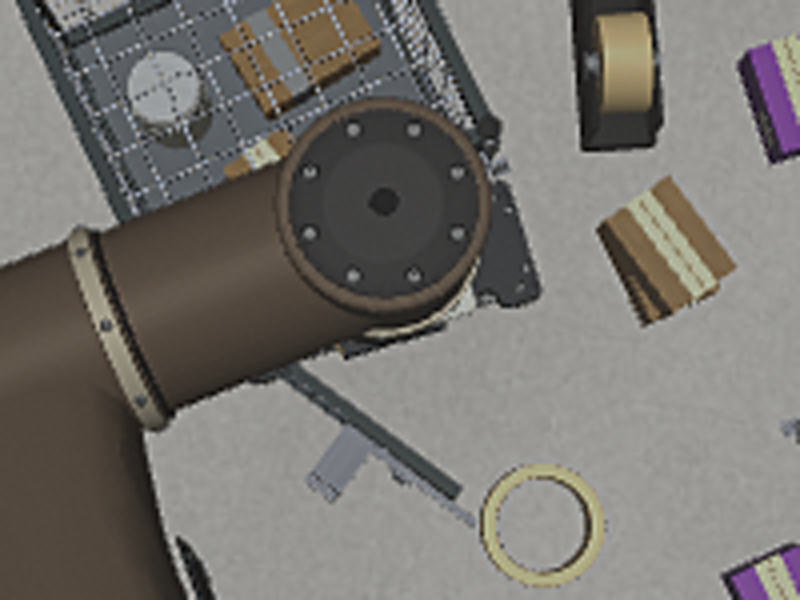

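View pics/wrist6.png

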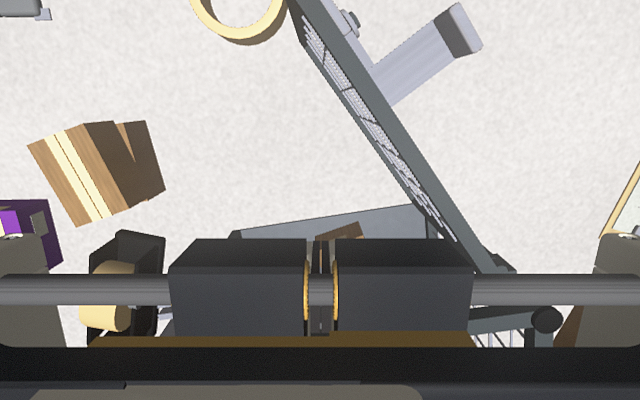

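Call:
{"fn": "move_arm", "kwargs": {"increments": [[[0, 0, -30], 0], [[0, 0, -30], 0], [[0, 0, -18], 0], [[-14, 12, 0], 0], [[-14, 12, 0], 0], [[-14, 12, 0], 0], [[-14, 12, 0], 0], [[-14, 12, 0], 0]]}}

```text
clock: 8.7
tool_pos: [0.4483, 0.0571, 0.1907]
orientation: [179.8, 1.1, -166.1]
force: [0.3, 0.7, -0.2]
opening: 0.0006
```

Call:
{"fn": "move_arm", "kwargs": {"increments": [[[-14, 13, 0], 0], [[-12, 14, 0], 0], [[-8, 12, 0], 0], [[0, 8, 0], 0], [[0, 0, 0], 0], [[15, -15, 0], 0], [[20, -20, 0], 0], [[20, -20, 0], 0]]}}

```text
clock: 9.5
tool_pos: [0.4674, 0.0486, 0.1913]
orientation: [179.8, 1.2, -166.3]
force: [0.5, 0.4, -0.8]
opening: 0.0007
```

```bash
python3 st.py; python3 -c "
from h import *
snap('wrist','wrist7');snap('top','top7');snap('side','side7')
"
```

```text
9.5 [0.4674 0.0486 0.1913] [ 179.81    1.2  -166.3 ] [  30.17    1.76  -28.18    0.19  -58.85 -106.56] cage [-0.237   0.0617] [ 0.5  0.4 -0.8]
```

View pics/top7.png

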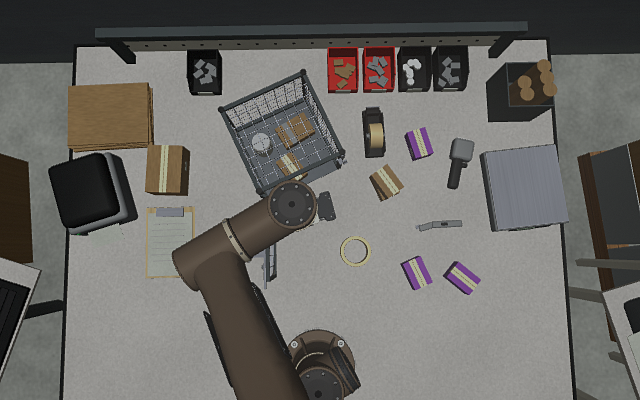

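View pics/wrist7.png

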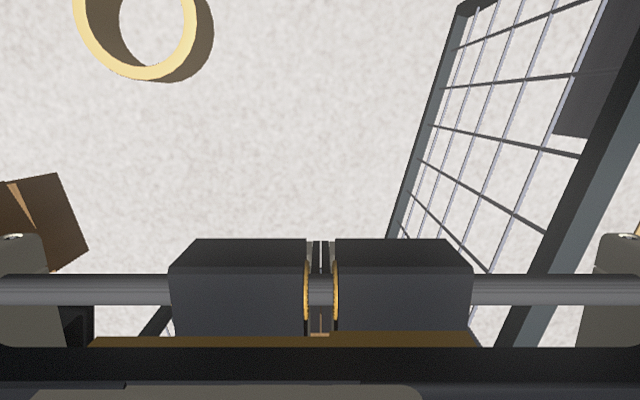

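View pics/side7.png

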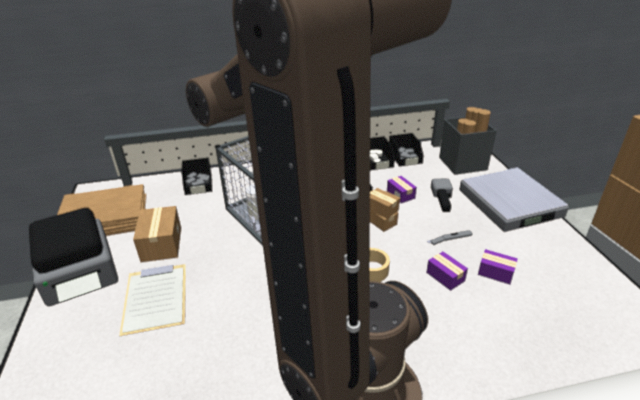

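Call:
{"fn": "move_arm", "kwargs": {"increments": [[[0, -10, 50], 0], [[0, -10, 50], 0], [[0, -20, 50], 0], [[10, -25, 50], -0.04], [[30, -25, 40], -0.05], [[40, -25, 20], -0.05], [[40, -20, 0], -0.05], [[40, -20, 0], 0]]}}

```text
clock: 10.45
tool_pos: [0.6159, -0.1041, 0.4452]
orientation: [179.9, 1.3, -177.9]
force: [0.4, 0.2, 0.5]
opening: 0.0003
```

Call:
{"fn": "move_arm", "kwargs": {"increments": [[[40, -10, 0], 0], [[40, -10, 0], 0], [[40, -10, 0], 0], [[40, 0, 0], 0], [[40, 0, 0], 0], [[40, 0, 0], 0], [[0, 0, 0], 0], [[0, 0, 0], 0]]}}

```text
clock: 11.25
tool_pos: [0.8632, -0.138, 0.4291]
orientation: [179.8, 0.4, -178.3]
force: [0.2, 0.4, 0.7]
opening: 0.0004
```

```bash
python3 st.py
```

```text
11.25 [ 0.8632 -0.138   0.4291] [ 179.81    0.41 -178.27] [   3.52   44.76   67.84   -0.19 -112.67  -91.86] cage [ 0.0455 -0.2724] [0.2 0.4 0.7]
```

Call:
{"fn": "move_arm", "kwargs": {"increments": [[[10, 0, 0], 0], [[10, 0, 0], 0], [[10, 0, 0], 0], [[10, 0, 0], 0], [[10, 0, 0], 0], [[10, 0, 0], 0], [[10, 0, 0], 0], [[0, 0, 0], 0]]}}

```text
clock: 12.05
tool_pos: [0.9002, -0.1318, 0.4116]
orientation: [-179.6, 2.7, -178.3]
force: [0.6, 0.2, -0.5]
opening: 0.0005
```

```bash
python3 st.py
```

```text
12.05 [ 0.9002 -0.1318  0.4116] [-179.58    2.72 -178.27] [   4.06   47.97   71.61    0.56 -110.94  -92.12] cage [ 0.0818 -0.2822] [ 0.6  0.2 -0.5]
```

Call:
{"fn": "move_arm", "kwargs": {"increments": [[[30, 0, 20], 0], [[30, 0, 20], 0], [[30, 0, 20], 0], [[30, 0, 20], 0], [[30, 0, 20], 0], [[30, 0, 20], 0], [[30, 0, 20], 0], [[30, 0, 20], 0]]}}

```text
clock: 12.85
tool_pos: [0.9702, -0.1078, 0.4532]
orientation: [-176.2, 15.0, -177.8]
force: [-0.5, 0.2, -0.1]
opening: 0.0007
```

```bash
python3 st.py
```

```text
12.85 [ 0.9702 -0.1078  0.4532] [-176.16   15.04 -177.8 ] [  6.94  47.04  71.65   5.13 -99.89 -93.71] cage [ 0.1554 -0.2895] [-0.5  0.2 -0.1]
```

```bash
cat >> st.py <<'E'
    from scipy.spatial.transform import Rotation as Ro
    R=Ro.from_euler('xyz',o['orientation'],degrees=True).as_matrix()
    z=R[:,2];y=R[:,1]
    print('tilt',np.degrees(np.arccos(-z[2])).round(1),'tilt az',np.degrees(np.arctan2(z[1],z[0])).round(1),'jaw az',np.degrees(np.arctan2(y[1],y[0])).round(1),'jaw elev',np.degrees(np.arcsin(y[2])).round(2),'grasp',(o['tool_pos']-.019*z).round(4),inv(o['tool_pos']-.019*z).round(4))
E
python3 st.py
```

```text
12.85 [ 0.9702 -0.1078  0.4532] [-176.16   15.04 -177.8 ] [  6.94  47.04  71.65   5.13 -99.89 -93.71] cage [ 0.1554 -0.2895] [-0.5  0.2 -0.1]
tilt 15.5 tilt az -12.3 jaw az 91.2 jaw elev -3.71 grasp [ 0.9652 -0.1068  0.4715] [ 0.1513 -0.2865]
```

Call:
{"fn": "move_arm", "kwargs": {"increments": [[[30, -3, 20], -0.06], [[30, -3, 20], -0.06], [[30, -3, 20], -0.06], [[30, -3, 20], -0.06], [[30, -3, 20], -0.06], [[30, -3, 20], -0.06], [[30, -3, 20], 0], [[30, -3, 20], 0]]}}

```text
clock: 13.65
tool_pos: [1.0418, -0.1176, 0.4921]
orientation: [-175.8, 28.5, 162.1]
force: [-0.9, -0.4, -0.4]
opening: 0.0002
```

```bash
python3 st.py
```

```text
13.65 [ 1.0418 -0.1176  0.4921] [-175.79   28.53  162.06] [   9.73   48.96   71.66   16.64  -88.87 -115.54] cage [ 0.2164 -0.3281] [-0.9 -0.4 -0.4]
tilt 28.8 tilt az -26.7 jaw az 70.0 jaw elev -3.7 grasp [ 1.0336 -0.1135  0.5087] [ 0.2107 -0.321 ]
```

Call:
{"fn": "move_arm", "kwargs": {"increments": [[[15, 5, 10], -0.08], [[15, 5, 10], -0.08], [[20, 6, 15], -0.08], [[25, 8, 20], -0.08], [[25, 8, 20], -0.06], [[25, 8, 20], 0], [[25, 8, 20], 0], [[0, 0, 0], 0]]}}

```text
clock: 14.45
tool_pos: [1.0663, -0.0767, 0.5222]
orientation: [-179.8, 37.9, 140.5]
force: [0.1, -0.5, -0.1]
opening: 0.0002
```

```bash
python3 st.py
```

```text
14.45 [ 1.0663 -0.0767  0.5222] [-179.81   37.93  140.46] [  15.35   51.76   71.7    30.38  -86.51 -140.41] cage [ 0.2557 -0.3011] [ 0.1 -0.5 -0.1]
tilt 37.9 tilt az -39.8 jaw az 50.3 jaw elev -0.15 grasp [ 1.0573 -0.0692  0.5372] [ 0.2507 -0.2906]
```

```bash
cat > kin.py <<'E'
import numpy as np
from scipy.spatial.transform import Rotation as Ro
from scipy.optimize import least_squares
S=[([-52.0166,20.5821,.6452,-.0141,-70.1351,-16.506],[.24697,-.6278,.22583],[179.927,-.0077,-158.527]),
([18.4666,9.5686,-2.0901,-.7720,-78.4566,-82.7412],[.58347,-.00209,.31781],[179.235,-.02,-154.43]),
([17,10.36,-9.22,-.66,-69.73,-82.62],[.5797,-.0191,.2551],[179.47,.76,-155.86]),
([18.01,11.9,-13.94,-.66,-63.32,-83.54],[.5772,-.0099,.2055],[179.51,.9,-155.82]),
([32.92,-6.33,-33.9,1.26,-61.24,-158.03],[.4057,.0256,.208],[179.31,1.48,145.47]),
([30.17,1.76,-28.18,.19,-58.85,-106.56],[.4674,.0486,.1913],[179.81,1.2,-166.3]),
([3.52,44.76,67.84,-.19,-112.67,-91.86],[.8632,-.138,.4291],[179.81,.41,-178.27]),
([6.94,47.04,71.65,5.13,-99.89,-93.71],[.9702,-.1078,.4532],[-176.16,15.04,-177.8]),
([9.73,48.96,71.66,16.64,-88.87,-115.54],[1.0418,-.1176,.4921],[-175.79,28.53,162.06]),
([15.35,51.76,71.7,30.38,-86.51,-140.41],[1.0663,-.0767,.5222],[-179.81,37.93,140.46])]
def E(a,q): return Ro.from_euler(a,q,degrees=True).as_matrix()
def fk(q,p):
    h,a1,o1,L1,a3,L2,oy,Lt,tz,ex=p[:10]
    R=E('z',q[0]); P=R@[a1,o1,h]; P=P+0
    R=R@E('y',q[1]); P=P+R@[0,0,L1]
    R=R@E('y',-q[2]); P=P+R@[L2,0,a3]
    R=R@E('x',q[3]); 
    P=P+R@[0,oy,0]
    R=R@E('y',-q[4]); P=P+R@[Lt,0,tz]
    R=R@E('x',q[5]*p[11]+p[10])
    return P,R
# tool frame: z along R x-axis
def tool(q,p):
    P,R=fk(q,p); z=R[:,0]; y=R[:,1]; x=np.cross(y,z); return P,np.c_[x,y,z]
def res(p):
    r=[]
    for q,P,o in S:
        a,T=tool(q,p); M=E('xyz',o); r+=list((a-P)*1000)+list(((T-M)*100).ravel())
    return r
if __name__=='__main__':
    best=None
    for sg in (1,-1):
        for off in (0,90,180,270):
            r=least_squares(lambda p:res(np.r_[p,sg]),[.3,0,0,.5,0,.5,-.19,.35,0,0,off])
            if best is None or r.cost<best[0]: best=(r.cost,np.r_[r.x,sg])
    print(best[0],best[1].round(4).tolist()); print(np.abs(np.array(res(best[1])).reshape(-1,12)).max(1).round(2)); np.save('kin.npy',best[1])
E
python3 kin.py
```

```text
30892.901123759144 [-0.2157, 0.0759, -0.6426, 0.6856, -0.0731, 0.5143, 0.4331, -0.0429, -0.0985, 1.5798, 269.785, -1.0]
[ 34.69  32.12  17.89  20.3   23.44  24.9  109.99  17.49  73.9   97.36]
```

```bash
sed -i "s/R=R@E('x',q\[3\]); /R=R@E('x',q[3]*p[12])/; s/for sg in (1,-1):/for sg in [(1,1),(1,-1),(-1,1),(-1,-1)]:/; s/np.r_\[p,sg\]/np.r_[p,sg[0],sg[1]]/; s/np.r_\[r.x,sg\]/np.r_[r.x,sg[0],sg[1]]/" kin.py; python3 kin.py
python3 - <<'E'
from kin import *
# orientation check only
for q,P,o in S[-3:]:
    M=E('xyz',o); R=E('z',q[0])@E('y',q[1]-q[2])
    print((R.T@M[:,2]).round(3), q[3:5])
E
```

```text
0.019252292810481172 [0.1988, -0.0, -0.0002, 0.6016, -0.0001, 0.4636, -0.1916, 0.3779, 0.0, 0.1536, 270.002, -1.0, -1.0]
[0.01 0.01 0.05 0.07 0.04 0.03 0.1  0.08 0.03 0.03]
[-0.172 -0.088 -0.981] [5.13, -99.89]
[ 0.02  -0.286 -0.958] [16.64, -88.87]
[ 0.061 -0.505 -0.861] [30.38, -86.51]
```

```bash
cat > ik.py <<'E'
from kin import *
p=np.load('kin.npy')
lo=np.array([-176.03,-82.01,-58.28,-173.87,-174.79,-173.66]);hi=np.array([176.03,121.73,71.71,95.51,-.11,173.66])
def target(az,tilt):
    a,t=np.radians(az),np.radians(tilt)
    z=np.array([np.sin(t)*np.cos(a),np.sin(t)*np.sin(a),-np.cos(t)])
    y=np.array([-np.sin(a),np.cos(a),0]); return np.c_[np.cross(y,z),y,z]
def ik(P,T,q0):
    f=lambda q:np.r_[(tool(q,p)[0]-P)*1000,(tool(q,p)[1]-T).ravel()*300]
    r=least_squares(f,np.clip(q0,lo+.01,hi-.01),bounds=(lo,hi)); a,b=tool(r.x,p)
    return r.x,np.linalg.norm(a-P)*1000,np.degrees(np.linalg.norm(Ro.from_matrix(T@b.T).as_rotvec()))
E
python3 - <<'E'
from ik import *
from st import w
q=np.array([15.35,51.76,71.7,30.38,-86.51,-140.41])
print(tool(q,p)[1].round(2).tolist(),target(-39.8,37.9).round(2).tolist())
q0=q
def go(n,P,az,t=37.9):
    global q0
    q0_,e,a=ik(np.array(P),target(az,t),q0); print(n,np.round(P,3),az,q0_.round(1),round(e,1),round(a,2)); 
    if e<2:q0=q0_
go('mid',[.85,-.1,.5],-20)
go('mid',[.75,-.1,.5],10)
go('mid',[.65,-.1,.45],25)
for x,z in [(-.25,.4),(-.25,.3),(-.22,.25),(-.22,.2),(-.22,.15),(-.2,.1),(-.2,.05),(-.18,.02),(-.15,.02),(-.12,.02),(-.083,.018)]:
    go('c',w(x,.008,z),27)
for z in (.05,.1,.2,.3): go('out',w(-.2,.008,z),27)
go('t',[.55,-.1,.3],30)
g=np.array([.5805,-.2274]); 
for z in (.3,.2,.112): go('pl',[g[0]-.02,g[1]-.015,z],33.5)
E
```

```text
[[-0.61, 0.64, 0.47], [0.5, 0.77, -0.39], [-0.61, -0.0, -0.79]] [[-0.61, 0.64, 0.47], [0.51, 0.77, -0.39], [-0.61, 0.0, -0.79]]
mid [ 0.85 -0.1   0.5 ] -20 [  14.    13.2    4.6   26.   -51.6 -134.8] 0.0 0.0
mid [ 0.75 -0.1   0.5 ] 10 [  5.7   3.9   5.2  -3.3 -53.5 -84.7] 0.0 0.0
mid [ 0.65 -0.1   0.45] 25 [ -2.2  -1.7  -0.3 -19.3 -58.2 -57.5] 0.0 0.0
c [ 0.478 -0.006  0.4  ] 27 [ 18.2 -23.4 -27.   -7.1 -49.1 -78.4] 0.0 0.0
c [ 0.478 -0.006  0.3  ] 27 [ 18.  -20.6 -37.3  -9.4 -36.1 -75.2] 0.0 0.0
c [0.505 0.007 0.25 ] 27 [ 18.5 -14.5 -39.9 -11.4 -27.5 -73.1] 0.0 0.0
c [0.505 0.007 0.2  ] 27 [ 17.6 -10.5 -42.6 -16.2 -21.1 -67.4] 0.0 0.0
c [0.505 0.007 0.15 ] 27 [ 14.9  -5.  -42.6 -26.4 -16.9 -55. ] 0.0 0.0
c [0.523 0.015 0.1  ] 27 [ 10.1   3.  -38.4 -41.3 -15.7 -36.3] 0.0 0.0
c [0.523 0.015 0.05 ] 27 [  2.    9.7 -35.4 -58.1 -17.8 -13. ] 0.0 0.0
c [0.542 0.023 0.02 ] 27 [ -0.8  15.  -32.9 -66.3 -18.2  -2.2] 0.0 0.0
c [0.569 0.036 0.02 ] 27 [  2.4  16.5 -30.8 -63.9 -16.6  -7.1] 0.0 0.0
c [0.596 0.048 0.02 ] 27 [  5.3  18.1 -28.7 -61.1 -15.  -12.4] 0.0 0.0
c [0.63  0.064 0.018] 27 [  8.4  20.3 -26.  -57.5 -13.4 -18.3] 0.0 0.0
out [0.523 0.015 0.05 ] 27 [  2.    9.7 -35.4 -58.1 -17.8 -13. ] 0.0 0.0
out [0.523 0.015 0.1  ] 27 [ 10.1   3.  -38.4 -41.3 -15.7 -36.3] 0.0 0.0
out [0.523 0.015 0.2  ] 27 [ 18.2  -8.5 -41.4 -15.8 -20.2 -68.2] 0.0 0.0
out [0.523 0.015 0.3  ] 27 [ 19.3 -15.3 -34.6  -8.7 -33.3 -76.6] 0.0 0.0
t [ 0.55 -0.1   0.3 ] 30 [ -7.9  -5.1 -18.5 -29.9 -49.2 -37.9] 0.0 0.0
pl [ 0.56  -0.242  0.3  ] 33.5 [-28.2   6.1  -4.6 -36.8 -64.4 -16.4] 0.0 0.0
pl [ 0.56  -0.242  0.2  ] 33.5 [-29.2  11.3 -10.7 -41.1 -56.2  -7.3] 0.0 0.0
pl [ 0.56  -0.242  0.112] 33.5 [-30.5  17.7 -14.1 -46.2 -49.9   2.2] 0.0 0.0
```

```bash
cat > t.py <<'E'
from ik import *
from st import w,inv
def pts(q):
    h,a1,o1,L1,a3,L2,oy,Lt,tz=p[:9]
    R=E('z',q[0]);P=np.array([0,0,h]);R=R@E('y',q[1]);P=P+R@[0,0,L1];el=P;R=R@E('y',-q[2]);P=P+R@[L2,0,0];f=P
    R=R@E('x',-q[3]);wc=P+R@[0,oy,0];return el,f,wc
if __name__=='__main__':
  for t in (26,30,34,38):
   for az in (18,24,30):
    q=np.array([18,-10,-42,-16,-21,-67.])
    for x,z in [(-.22,.2),(-.2,.1),(-.18,.03),(-.083,.02)]:
        q,e,a=ik(np.array(w(x,.008,z)),target(az,t),q)
        print(t,az,x,z,q.round(0),round(e,1),[v.round(2).tolist() for v in pts(q)])
E
python3 t.py
```

```text
26 18 -0.22 0.2 [  26.   -9.  -45.    7.  -28. -103.] 0.0 [[-0.09, -0.04, 0.79], [0.25, 0.12, 0.52], [0.35, -0.04, 0.54]]
26 18 -0.2 0.1 [  22.    2.  -58.   26.   -4. -120.] 0.0 [[0.02, 0.01, 0.8], [0.23, 0.1, 0.4], [0.37, -0.04, 0.44]]
26 18 -0.18 0.03 [ 23.  13. -51.   1.  -0. -96.] 5.4 [[0.13, 0.05, 0.78], [0.31, 0.13, 0.37], [0.39, -0.04, 0.37]]
26 18 -0.083 0.02 [  23.   20.  -43.    8.   -2. -102.] 4.9 [[0.19, 0.08, 0.76], [0.39, 0.16, 0.35], [0.48, -0.0, 0.36]]
26 24 -0.22 0.2 [ 23.  -8. -41.  -1. -31. -88.] 0.0 [[-0.08, -0.03, 0.79], [0.28, 0.12, 0.54], [0.35, -0.06, 0.54]]
26 24 -0.2 0.1 [ 23.   3. -47.  -2. -14. -86.] 0.0 [[0.03, 0.01, 0.8], [0.3, 0.13, 0.44], [0.37, -0.05, 0.44]]
26 24 -0.18 0.03 [ 22.  13. -47.  -9.  -4. -80.] 0.0 [[0.13, 0.05, 0.78], [0.34, 0.14, 0.38], [0.39, -0.04, 0.37]]
26 24 -0.083 0.02 [ 23.  20. -38.  -4.  -5. -85.] 0.0 [[0.19, 0.08, 0.76], [0.41, 0.18, 0.37], [0.48, -0.0, 0.36]]
26 30 -0.22 0.2 [ 19.  -7. -37.  -8. -35. -73.] 0.0 [[-0.07, -0.02, 0.8], [0.31, 0.11, 0.56], [0.36, -0.08, 0.54]]
26 30 -0.2 0.1 [ 19.   4. -41. -14. -20. -66.] 0.0 [[0
[... 3709 characters left out ...]
0.31, -0.08, 0.4]]
38 24 -0.18 0.03 [  3.  13. -34. -63. -15. -10.] 0.0 [[0.14, 0.01, 0.78], [0.45, 0.02, 0.44], [0.33, -0.07, 0.33]]
38 24 -0.083 0.02 [ 11.  20. -27. -55. -10. -25.] 0.0 [[0.2, 0.04, 0.76], [0.51, 0.1, 0.42], [0.42, -0.03, 0.32]]
38 30 -0.22 0.2 [ 13.  -9. -38. -24. -26. -54.] 0.0 [[-0.09, -0.02, 0.79], [0.3, 0.07, 0.57], [0.3, -0.11, 0.5]]
38 30 -0.2 0.1 [  6.   4. -36. -45. -21. -27.] 0.0 [[0.04, 0.0, 0.8], [0.39, 0.04, 0.5], [0.32, -0.1, 0.4]]
38 30 -0.18 0.03 [ -1.  14. -32. -63. -21.  -3.] 0.0 [[0.15, -0.0, 0.78], [0.47, -0.01, 0.45], [0.34, -0.09, 0.33]]
38 30 -0.083 0.02 [  7.  20. -25. -58. -17. -14.] 0.0 [[0.21, 0.02, 0.76], [0.53, 0.06, 0.43], [0.43, -0.05, 0.32]]
```

Call:
{"fn": "move_arm", "kwargs": {"increments": [[[-20, 0, -5], 0.03], [[-35, 0, -5], 0.08], [[-35, 0, -5], 0.1], [[-35, 0, -5], 0.1], [[-35, 0, -5], 0.1], [[-35, 0, -5], 0.1], [[-35, 0, -5], 0.1], [[-35, 0, -5], 0.1]], "jaw": 1}}

```text
clock: 15.25
tool_pos: [0.824, -0.0791, 0.4793]
orientation: [-179.2, 38.1, -179.8]
force: [0.3, -0.9, 0.7]
opening: 0.0593
```

```bash
python3 st.py
```

```text
15.25 [ 0.824  -0.0791  0.4793] [-179.16   38.13 -179.8 ] [  11.29    9.56    3.34   10.53  -46.79 -106.04] cage [ 0.0344 -0.2026] [ 0.3 -0.9  0.7]
tilt 38.1 tilt az -1.2 jaw az 89.7 jaw elev -0.66 grasp [ 0.8123 -0.0789  0.4943] [ 0.0238 -0.1975]
```

Call:
{"fn": "move_arm", "kwargs": {"increments": [[[-40, 5, 0], 0.09], [[-40, 8, 0], 0.09], [[-40, 8, 0], 0.09], [[-40, 10, -10], 0.09], [[-40, 10, -15], 0.09], [[-40, 10, -20], 0.09], [[-30, 5, -20], 0.08], [[0, 0, 0], 0]]}}

```text
clock: 16.05
tool_pos: [0.535, -0.0252, 0.4273]
orientation: [-178.1, 39.9, -141.9]
force: [0.9, -0.8, 0.4]
opening: 0.0875
```

```bash
python3 st.py; python3 -c "
from h import *
snap('wrist','wrist8');snap('top','top8')"
```

```text
16.05 [ 0.535  -0.0252  0.4273] [-178.13   39.93 -141.88] [  1.58 -12.82 -11.43 -24.54 -58.93 -47.5 ] cage [-0.2062 -0.0335] [ 0.9 -0.8  0.4]
tilt 40.0 tilt az 35.2 jaw az 126.9 jaw elev -1.43 grasp [ 0.525  -0.0322  0.4418] [-0.2182 -0.0357]
```

View pics/wrist8.png

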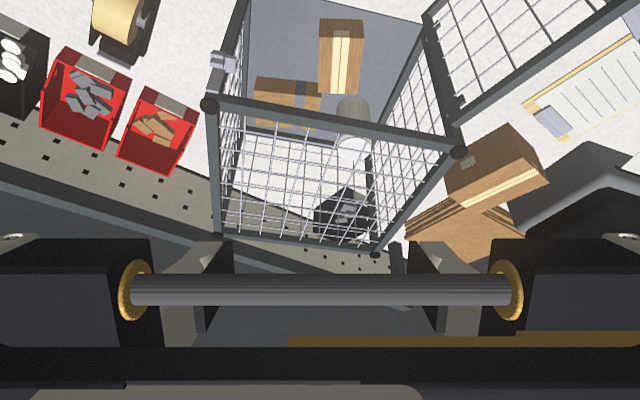

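View pics/top8.png

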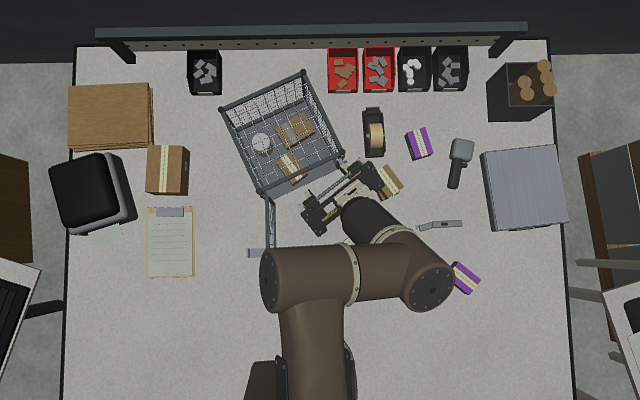

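```bash
python3 -c "
from h import *
a=load('wrist8')['color'][:,:,::-1]
cv2.imwrite('pics/z11.png',cv2.resize(a[5:110,285:405],(686,600),interpolation=cv2.INTER_CUBIC))
b=load('top8')['color'][:,:,::-1]
cv2.imwrite('pics/z12.png',cv2.resize(b[140:200,255:335],(800,600),interpolation=cv2.INTER_CUBIC))"
```

```text
(no output)
```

View pics/z11.png

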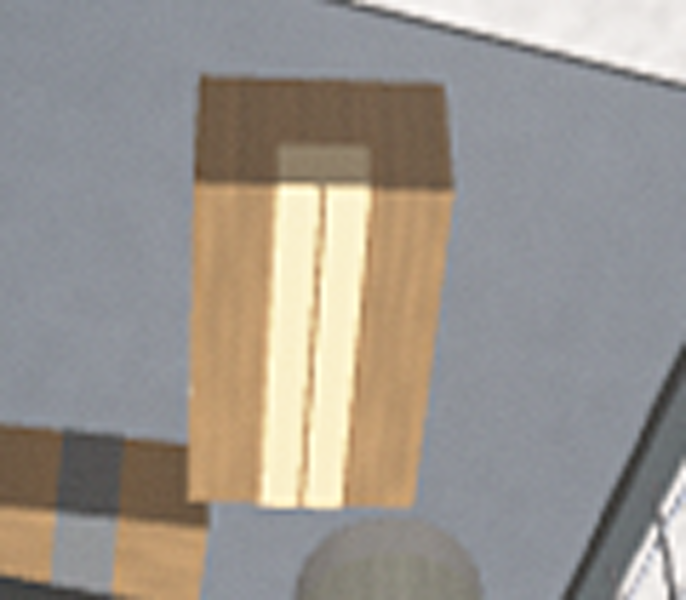

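View pics/z12.png

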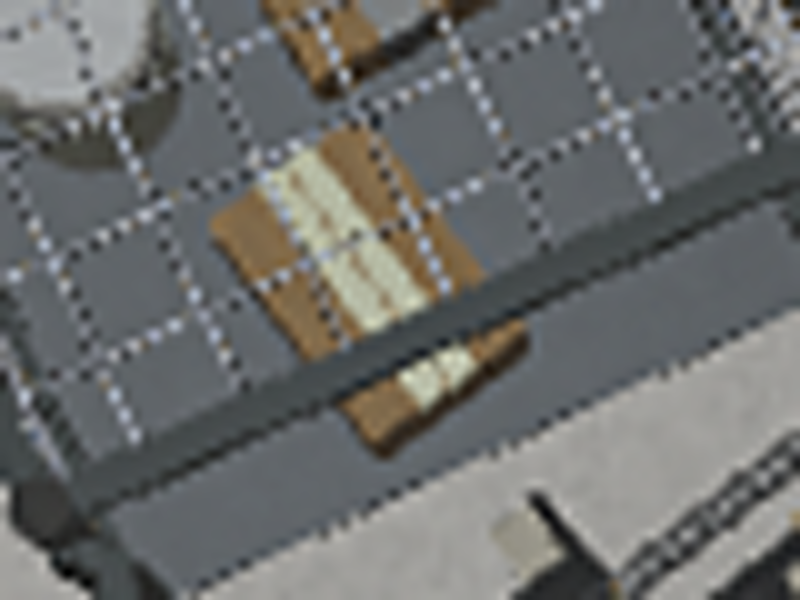

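```bash
cat > fc.py <<'E'
from st import *
from scipy.optimize import least_squares
sw=load('wrist8');stp=load('top8')
W=np.array([(193,183),(455,190),(415,506),(188,500),(203,77),(444,86)])/5.714+[285,5]-.4
Tp=np.array([(380,440),(525,327),(350,122),(212,215)])/10+[255,140]-.45
# left in wrist image (camera flipped: image up = toward robot) 
def box(p,l):
    c,q=np.cos(p[2]),np.sin(p[2]);return np.c_[p[0]+c*l[:,0]-q*l[:,1],p[1]+q*l[:,0]+c*l[:,1],l[:,2]]
F,B,h=-.045,.045,.031
# wrist image: left = -y side (right of cage)
lw=np.array([[F,-h,.054],[F,h,.054],[B,h,.054],[B,-h,.054],[F,-h,.004],[F,h,.004]])
lt=np.array([[F,h,.054],[F,-h,.054],[B,-h,.054],[B,h,.054]])
for nm,f in dict(wrist=lambda p:(proj(sw,box(p,lw))-W).ravel(),top=lambda p:(proj(stp,box(p,lt))-Tp).ravel(),both=lambda p:np.r_[(proj(sw,box(p,lw))-W).ravel(),(proj(stp,box(p,lt))-Tp).ravel()]).items():
    r=least_squares(f,[.635,.074,.55]);print(nm,r.x.round(4),np.degrees(r.x[2]).round(1),f(r.x).round(1),'cage',inv(r.x[:2]).round(4),'front',inv(r.x[:2]-.045*np.array([np.cos(r.x[2]),np.sin(r.x[2])])).round(4))
E
python3 fc.py
```

```text
wrist [0.6378 0.0752 0.6246] 35.8 [ 0.3  0.2 -0.1  0.4 -0.2  0.1  0.3 -0.  -0.5 -0.2  0.2 -0.4] cage [-0.0709  0.0151] front [-0.1151  0.0063]
top [0.6361 0.0739 0.6429] 36.8 [-0.5  0.3  0.3 -0.1  0.8 -1.3 -0.6  1. ] cage [-0.073   0.0147] front [-0.117   0.0051]
both [0.6375 0.075  0.627 ] 35.9 [ 0.2  0.  -0.1  0.2 -0.1 -0.   0.4 -0.2 -0.6 -0.4  0.2 -0.7 -1.1 -0.1
 -0.1 -0.3  0.7 -1.7 -0.9  0.3] cage [-0.0712  0.0151] front [-0.1153  0.0062]
```

Run:
```python
from t import *
q=np.array([1.58,-12.82,-11.43,-24.54,-58.93,-47.5])
def go(P,az=36,t=40):
    global q
    q2,e,a=ik(np.array(P),target(az,t),q); print(np.round(P,3),q2.round(1),round(e,2),'dq',np.abs(q2-q).max().round(1),[v.round(2).tolist() for v in pts(q2)]); q=q2
for z in (.42,.35,.3,.25,.2,.15,.1,.06,.03): go([.53,-.006,z])
for k in (.03,.06,.09,.12,.126): go([.53+.809*k,-.006+.588*k,.0174])
for z in (.03,.05): go([.632,.0706,z])
for k in (.03,.06,.1,.14): go([.632-.809*k,.0706-.588*k,.05])
for z in (.1,.15,.2,.25): go([.52,-.012,z])
for P in ([.54,-.1,.3],[.55,-.2,.3],[.56,-.242,.25],[.56,-.242,.112]): go(P,33.5)
```

```text
[ 0.53  -0.006  0.42 ] [  4.8 -13.9 -13.5 -23.4 -57.  -51.8] 0.0 dq 4.3 [[-0.14, -0.01, 0.78], [0.32, 0.03, 0.79], [0.33, -0.15, 0.71]]
[ 0.53  -0.006  0.35 ] [  4.  -12.  -19.9 -26.4 -49.9 -46.7] 0.0 dq 7.1 [[-0.13, -0.01, 0.79], [0.33, 0.02, 0.72], [0.33, -0.15, 0.64]]
[ 0.53  -0.006  0.3  ] [  3.2  -9.9 -23.6 -29.5 -45.  -41.9] 0.0 dq 4.9 [[-0.1, -0.01, 0.79], [0.35, 0.02, 0.68], [0.33, -0.15, 0.59]]
[ 0.53  -0.006  0.25 ] [  1.9  -6.9 -26.6 -33.7 -40.6 -35.8] 0.0 dq 6.1 [[-0.07, -0.0, 0.8], [0.36, 0.01, 0.64], [0.33, -0.15, 0.54]]
[ 0.53  -0.006  0.2  ] [  0.   -3.  -28.7 -39.1 -36.8 -27.9] 0.0 dq 7.9 [[-0.03, -0.0, 0.8], [0.39, 0.0, 0.6], [0.33, -0.15, 0.49]]
[ 0.53  -0.006  0.15 ] [ -2.6   1.7 -30.  -45.9 -33.9 -18. ] 0.0 dq 9.9 [[0.02, -0.0, 0.8], [0.41, -0.02, 0.56], [0.33, -0.15, 0.44]]
[ 0.53  -0.006  0.1  ] [ -6.    7.2 -30.5 -53.9 -32.2  -6.2] 0.0 dq 11.8 [[0.07, -0.01, 0.8], [0.44, -0.05, 0.51], [0.33, -0.15, 0.39]]
[ 0.53  -0.006  0.06 ] [ -9.2  12.1 -30.7 -60.8 -31.5   4.3] 0.0 dq 10.5 [[0.12, -0.02, 0.79], [0.46, -0.07, 0.47], [0.33, -0.15, 0.35]]
[ 0.53  -0.006  0.03
[... 1934 characters left out ...]
.01, 0.6], [0.32, -0.15, 0.49]]
[ 0.52  -0.012  0.25 ] [  0.7  -7.6 -27.1 -34.1 -41.4 -34.6] 0.0 dq 7.9 [[-0.08, -0.0, 0.8], [0.36, 0.0, 0.64], [0.32, -0.15, 0.54]]
[ 0.54 -0.1   0.3 ] [-12.3  -4.7 -17.2 -35.3 -52.9 -28.6] 0.0 dq 13.1 [[-0.05, 0.01, 0.8], [0.39, -0.09, 0.7], [0.34, -0.23, 0.59]]
[ 0.55 -0.2   0.3 ] [-25.8   2.7  -8.8 -38.9 -61.7 -16.8] 0.0 dq 13.5 [[0.03, -0.01, 0.8], [0.43, -0.21, 0.71], [0.35, -0.33, 0.59]]
[ 0.56  -0.242  0.25 ] [-30.4   8.6  -7.9 -41.5 -60.7  -9.2] 0.0 dq 7.6 [[0.08, -0.05, 0.79], [0.46, -0.27, 0.66], [0.36, -0.38, 0.54]]
[ 0.56  -0.242  0.112] [-32.4  18.2 -13.9 -49.  -51.    5.7] 0.0 dq 14.9 [[0.16, -0.1, 0.77], [0.49, -0.31, 0.52], [0.36, -0.38, 0.4]]
```

Call:
{"fn": "move_arm", "kwargs": {"increments": [[[0, 4, -40], 0], [[0, 4, -40], 0], [[0, 4, -40], 0], [[0, 4, -40], 0], [[0, 2, -40], 0], [[0, 0, -40], 0], [[0, 0, -40], 0], [[0, 0, -20], 0]]}}

```text
clock: 16.95
tool_pos: [0.5469, -0.01, 0.1323]
orientation: [-176.3, 40.8, -141.3]
force: [0.3, -0.1, 0.7]
opening: 0.0873
```

```bash
python3 st.py; python3 -c "
from h import *
snap('wrist','wrist9');snap('top','top9')"
```

```text
16.95 [ 0.5469 -0.01    0.1323] [-176.35   40.8  -141.26] [ -3.58   4.36 -29.69 -49.73 -30.9  -11.01] cage [-0.189  -0.0246] [ 0.3 -0.1  0.7]
tilt 40.9 tilt az 33.2 jaw az 126.3 jaw elev -2.77 grasp [ 0.5365 -0.0168  0.1466] [-0.2013 -0.0264]
```

View pics/wrist9.png

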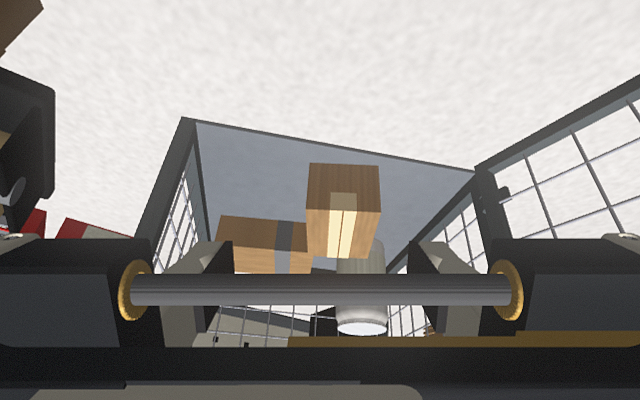

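Call:
{"fn": "move_arm", "kwargs": {"increments": [[[-6, 4, -20], 0], [[-6, 4, -20], 0], [[-3, 3, -20], 0], [[-2, 2, -20], 0], [[0, 0, -15], 0], [[0, 0, 0], 0], [[0, 0, 0], 0], [[0, 0, 0], 0]]}}

```text
clock: 17.85
tool_pos: [0.5412, -0.0009, 0.0468]
orientation: [-175.2, 41.2, -140.5]
force: [0.3, -0.3, 0.9]
opening: 0.0875
```

```bash
cat > gr.py <<'E'
from st import *
from scipy.spatial.transform import Rotation as Ro
o=ctrl.get_obs();R=Ro.from_euler('xyz',o['orientation'],degrees=True).as_matrix();g=o['tool_pos']-.019*R[:,2]
d=np.array([.6219,.0635,.032])-g
print('along',(d[0]*.809+d[1]*.588).round(4),'lat',(-.588*d[0]+.809*d[1]).round(4),'dz',d[2].round(4),'tcpz',o['tool_pos'][2].round(4))
E
python3 st.py;python3 gr.py
```

```text
17.85 [ 0.5412 -0.0009  0.0468] [-175.22   41.23 -140.46] [-10.25  13.94 -30.96 -67.35 -29.02  14.45] cage [-0.1904 -0.014 ] [ 0.3 -0.3  0.9]
tilt 41.5 tilt az 32.3 jaw az 126.4 jaw elev -3.59 grasp [ 0.5306 -0.0077  0.061 ] [-0.2029 -0.0157]
along 0.1157 lat 0.0039 dz -0.029 tcpz 0.0468
```

Call:
{"fn": "move_arm", "kwargs": {"increments": [[[-2, 3, -10], 0], [[0, 2, -10], 0], [[0, 0, -4], 0], [[0, 0, 0], 0], [[8, 6, 0], 0], [[8, 6, 0], 0], [[8, 6, 0], 0], [[0, 0, 0], 0]]}}

```text
clock: 18.65
tool_pos: [0.5703, 0.0236, 0.0309]
orientation: [-174.4, 41.7, -139.7]
force: [-0.2, -0.2, 0.5]
opening: 0.0875
```

```bash
python3 st.py;python3 gr.py;python3 -c "
from h import *
snap('wrist','wrist10')"
```

```text
18.65 [0.5703 0.0236 0.0309] [-174.38   41.69 -139.73] [ -7.92  17.32 -29.04 -71.81 -26.78  17.81] cage [-0.1538 -0.0038] [-0.2 -0.2  0.5]
tilt 42.0 tilt az 31.8 jaw az 126.5 jaw elev -4.2 grasp [0.5595 0.0169 0.045 ] [-0.1664 -0.0054]
along 0.0779 lat 0.001 dz -0.013 tcpz 0.0309
```

View pics/wrist10.png

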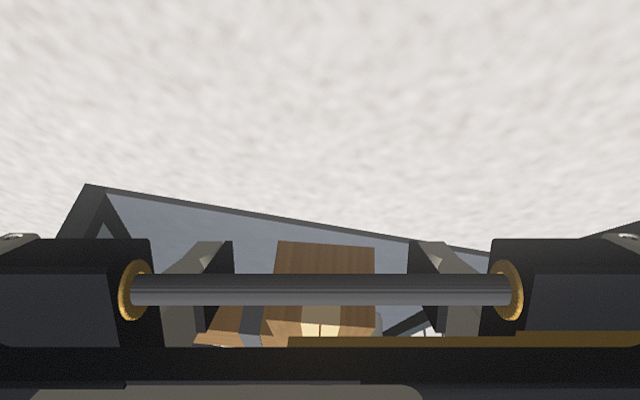

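Call:
{"fn": "move_arm", "kwargs": {"increments": [[[8, 6, -4], 0], [[8, 6, -3], 0], [[8, 6, -2], 0], [[8, 6, 0], 0], [[8, 6, 0], 0], [[0, 0, 0], 0], [[0, 0, 0], 0], [[0, 0, 0], 0]]}}

```text
clock: 19.5
tool_pos: [0.6129, 0.0569, 0.02]
orientation: [-174.5, 41.6, -139.7]
force: [-0.1, 0.1, 0.0]
opening: 0.0879
```

```bash
python3 st.py;python3 gr.py
```

```text
19.5 [0.6129 0.0569 0.02  ] [-174.47   41.61 -139.7 ] [ -2.66  20.6  -25.45 -72.32 -23.49  14.25] cage [-0.1012  0.0089] [-0.1  0.1  0. ]
tilt 41.9 tilt az 32.0 jaw az 126.6 jaw elev -4.14 grasp [0.6021 0.0502 0.0342] [-0.1137  0.0072]
along 0.0238 lat -0.0009 dz -0.0022 tcpz 0.02
```

Call:
{"fn": "move_arm", "kwargs": {"increments": [[[8, 5, 0], 0], [[8, 5, 0], 0], [[4, 3, 0], 0], [[0, 0, 0], 0], [[0, 0, 0], 0], [[0, 0, 0], 0], [[0, 0, 0], 0], [[0, 0, 0], 0]]}}

```text
clock: 20.3
tool_pos: [0.6342, 0.0705, 0.0203]
orientation: [-174.4, 41.6, -139.7]
force: [0.2, 0.7, 0.5]
opening: 0.0872
```

```bash
python3 st.py;python3 gr.py;python3 -c "
from h import *
snap('wrist','wrist11');snap('top','top11');snap('side','side11')"
```

```text
20.3 [0.6342 0.0705 0.0203] [-174.45   41.61 -139.74] [-2.000e-02  2.161e+01 -2.356e+01 -7.085e+01 -2.198e+01  1.058e+01] cage [-0.0761  0.0123] [0.2 0.7 0.5]
tilt 41.9 tilt az 31.9 jaw az 126.6 jaw elev -4.15 grasp [0.6235 0.0638 0.0345] [-0.0887  0.0107]
along -0.0014 lat 0.0007 dz -0.0025 tcpz 0.0203
```

View pics/wrist11.png

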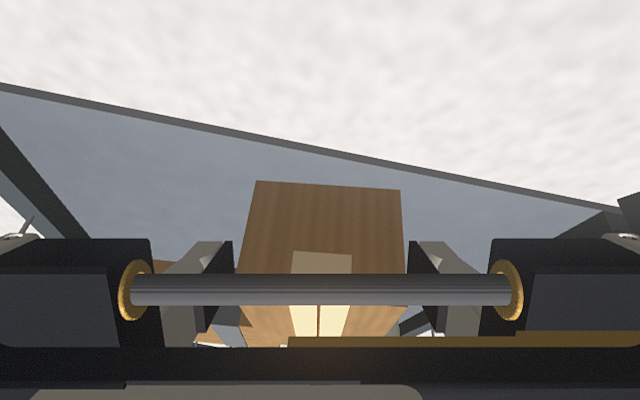

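View pics/top11.png

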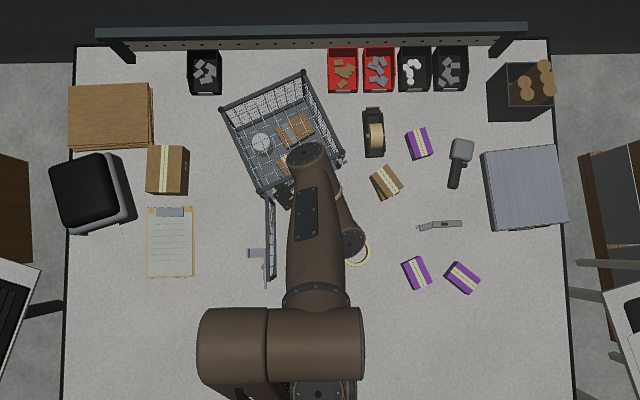

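Call:
{"fn": "move_arm", "kwargs": {"increments": [[[0, 0, 0], 0], [[0, 0, 0], 0], [[0, 0, 0], 0], [[0, 0, 0], 0], [[0, 0, 0], 0], [[0, 0, 0], 0], [[0, 0, 0], 0], [[0, 0, 0], 0]], "jaw": -1}}

```text
clock: 21.25
tool_pos: [0.6342, 0.0703, 0.0205]
orientation: [-174.5, 41.6, -139.8]
force: [-0.5, 1.0, -0.0]
opening: 0.0636
```

```bash
python3 st.py;python3 gr.py
```

```text
21.25 [0.6342 0.0703 0.0205] [-174.46   41.62 -139.76] [-4.000e-02  2.159e+01 -2.356e+01 -7.084e+01 -2.200e+01  1.058e+01] cage [-0.0762  0.0122] [-0.5  1.  -0. ]
tilt 41.9 tilt az 31.9 jaw az 126.6 jaw elev -4.14 grasp [0.6234 0.0636 0.0346] [-0.0888  0.0106]
along -0.0013 lat 0.0008 dz -0.0026 tcpz 0.0205
```

Call:
{"fn": "move_arm", "kwargs": {"increments": [[[0, 0, 3], 0], [[0, 0, 5], 0], [[0, 0, 5], 0], [[0, 0, 3], 0], [[0, 0, 0], 0], [[0, 0, 0], 0], [[0, 0, 0], 0], [[0, 0, 0], 0]]}}

```text
clock: 22.05
tool_pos: [0.6323, 0.0704, 0.0361]
orientation: [-174.6, 41.5, -139.8]
force: [0.7, -0.3, -3.2]
opening: 0.0632
```

```bash
python3 st.py;python3 gr.py;python3 -c "
from h import *
snap('wrist','wrist12');snap('top','top12')
a=load('top12')['color'][:,:,::-1]
cv2.imwrite('pics/z13.png',cv2.resize(a[80:230,220:420],(800,600),interpolation=cv2.INTER_CUBIC))"
```

```text
22.05 [0.6323 0.0704 0.0361] [-174.6    41.46 -139.83] [  1.73  19.65 -23.91 -66.72 -21.46   4.84] cage [-0.0779  0.013 ] [ 0.7 -0.3 -3.2]
tilt 41.7 tilt az 32.0 jaw az 126.6 jaw elev -4.04 grasp [0.6216 0.0636 0.0503] [-0.0904  0.0113]
along 0.0002 lat -0.0003 dz -0.0183 tcpz 0.0361
```

View pics/wrist12.png

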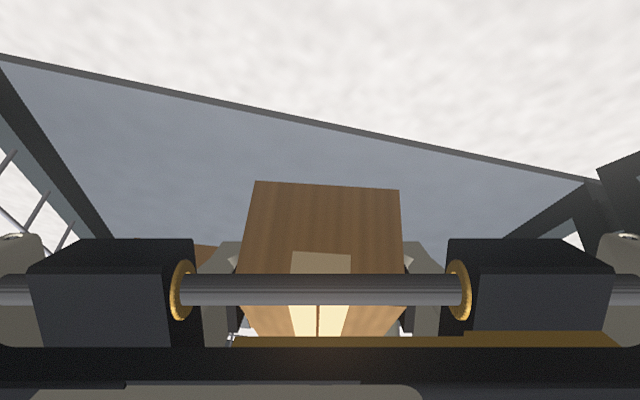

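Call:
{"fn": "move_arm", "kwargs": {"increments": [[[-6, -4, 0], 0], [[-10, -7, 0], 0], [[-12, -9, 0], 0], [[-12, -9, 0], 0], [[-12, -9, 0], 0], [[-12, -9, 0], 0], [[-12, -9, 0], 0], [[-8, -6, 0], 0]]}}

```text
clock: 22.95
tool_pos: [0.5432, 0.0056, 0.0354]
orientation: [-174.5, 41.4, -139.7]
force: [0.1, 0.2, -2.5]
opening: 0.0634
```

```bash
python3 st.py;python3 gr.py;python3 -c "
from h import *
snap('wrist','wrist13')"
```

```text
22.95 [0.5432 0.0056 0.0354] [-174.54   41.42 -139.72] [-10.81  15.49 -31.06 -70.6  -28.68  19.01] cage [-0.1859 -0.0088] [ 0.1  0.2 -2.5]
tilt 41.7 tilt az 32.1 jaw az 126.7 jaw elev -4.09 grasp [ 0.5325 -0.0011  0.0496] [-0.1984 -0.0105]
along 0.1103 lat -0.0003 dz -0.0176 tcpz 0.0354
```

View pics/wrist13.png

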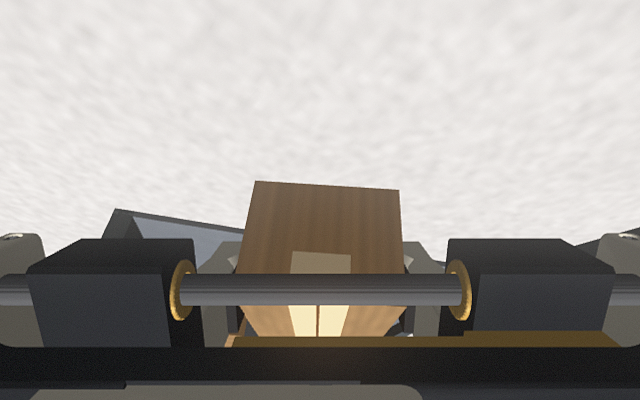

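Call:
{"fn": "move_arm", "kwargs": {"increments": [[[-12, -9, 0], 0], [[-12, -9, 0], 0], [[-4, -6, 10], 0], [[0, 0, 20], 0], [[0, 0, 25], 0], [[0, 0, 25], 0], [[0, 0, 25], 0], [[0, 0, 25], 0]]}}

```text
clock: 23.8
tool_pos: [0.5105, -0.0219, 0.1656]
orientation: [-175.1, 41.1, -140.5]
force: [0.6, 0.8, -2.4]
opening: 0.0633
```

```bash
python3 st.py
```

```text
23.8 [ 0.5105 -0.0219  0.1656] [-175.12   41.14 -140.53] [ -3.8   -2.32 -32.38 -45.47 -32.92 -15.47] cage [-0.227  -0.0203] [ 0.6  0.8 -2.4]
tilt 41.4 tilt az 32.1 jaw az 126.3 jaw elev -3.67 grasp [ 0.4999 -0.0286  0.1799] [-0.2395 -0.022 ]
```

```bash
python3 -c "
from h import *
a=load('wrist1')['color'][:,:,::-1]
cv2.imwrite('pics/z14.png',cv2.resize(a[20:140,70:200],(650,600),interpolation=cv2.INTER_CUBIC))
a=load('wrist2')['color'][:,:,::-1]
cv2.imwrite('pics/z15.png',cv2.resize(a[20:160,35:195],(686,600),interpolation=cv2.INTER_CUBIC))
snap('top','top14')
"
```

```text
(no output)
```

View pics/z14.png

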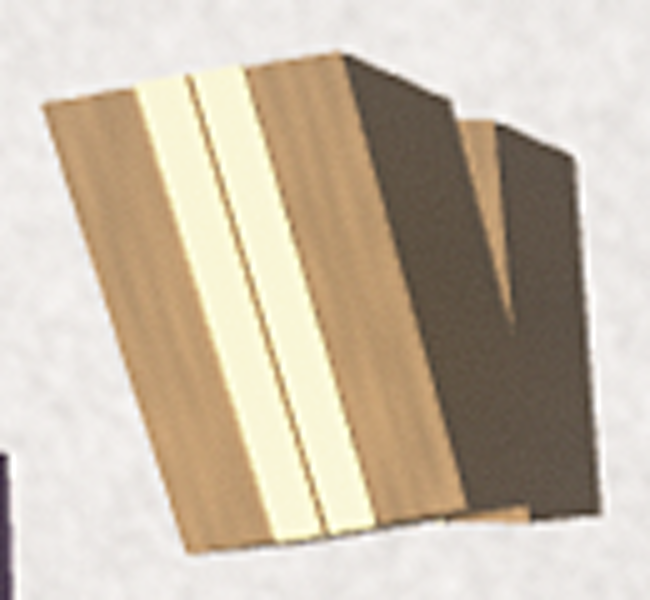

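View pics/z15.png

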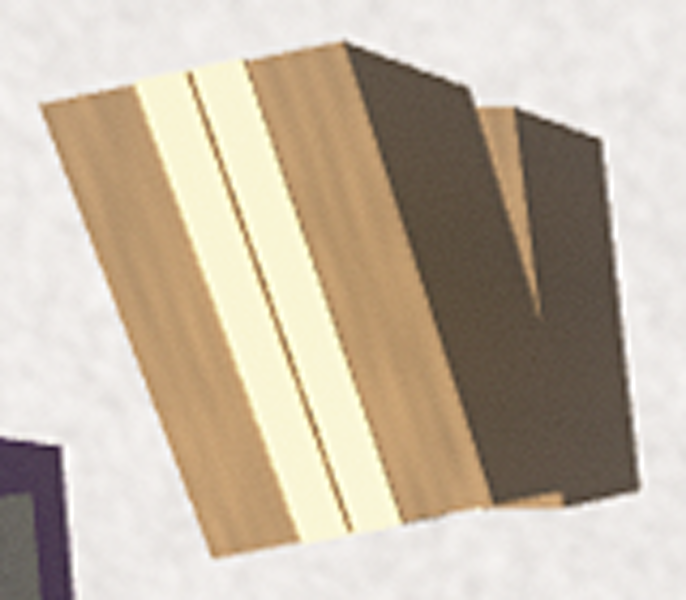

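View pics/top14.png

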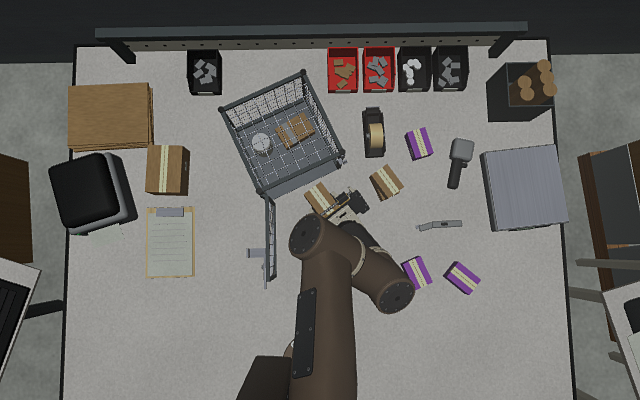

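```bash
cat > fcol.py <<'E'
from st import *
from scipy.optimize import least_squares
def box(p,l):
    c,q=np.cos(p[2]),np.sin(p[2]);return np.c_[p[0]+c*l[:,0]-q*l[:,1],p[1]+q*l[:,0]+c*l[:,1],l[:,2]]
F,B,h=-.045,.045,.031
l=np.array([[F,-h,.1],[F,h,.1],[B,h,.1],[B,-h,.1]])
D={'wrist1':np.array([(43,103),(342,52),(467,508),(190,553)])/5+[70,20]-.4,
'wrist2':np.array([(40,103),(345,42),(492,505),(217,558)])/4.2857+[35,20]-.38,
'top0':np.array([(540,365),(378,485),(215,250),(375,135)])/10+[350,150]-.45}
for n,o in D.items():
    s=load(n);f=lambda p:(proj(s,box(p,l))-o).ravel();r=least_squares(f,[.58,-.227,.58]);print(n,r.x.round(4),np.degrees(r.x[2]).round(1),f(r.x).round(1))
E
python3 fcol.py
python3 -c "
from h import *
a=load('top14')['color'][:,:,::-1]
cv2.imwrite('pics/z16.png',cv2.resize(a[160:235,295:415],(800,500),interpolation=cv2.INTER_CUBIC))"
```

```text
wrist1 [ 0.5813 -0.2278  0.6033] 34.6 [-0.   0.   0.1 -0.2  0.3 -0.  -0.4  0.3]
wrist2 [ 0.5814 -0.228   0.6039] 34.6 [ 0.3  0.3 -0.1 -0.2  0.5 -0.2 -0.7  0.1]
top0 [ 0.5805 -0.2274  0.5906] 33.8 [ 0.2  0.4  0.3 -0.3 -0.3 -0.2 -0.2  0.1]
```

View pics/z16.png

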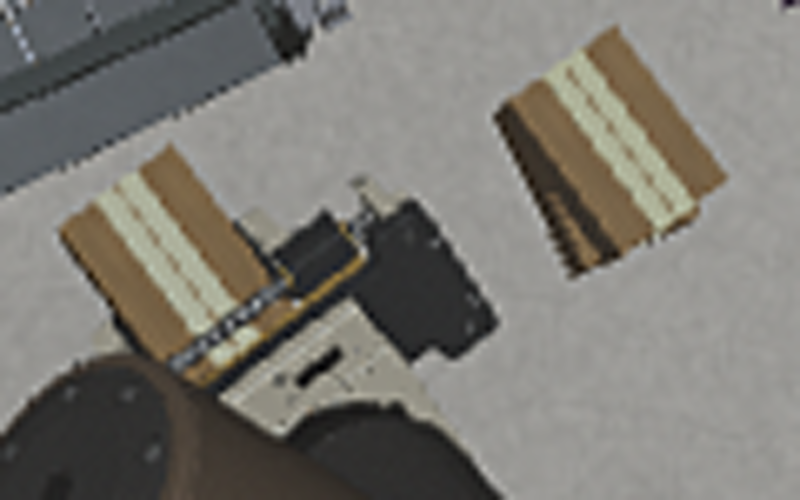

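Call:
{"fn": "move_arm", "kwargs": {"increments": [[[3, -8, 10], 0], [[5, -15, 10], 0], [[8, -22, 5], 0], [[9, -26, 0], -0.01], [[9, -28, 0], -0.01], [[9, -28, 0], -0.01], [[8, -22, 0], 0], [[5, -14, 0], 0]]}}

```text
clock: 24.65
tool_pos: [0.5687, -0.1924, 0.1988]
orientation: [-174.7, 41.6, -141.7]
force: [-0.3, 0.6, -3.0]
opening: 0.0634
```

```bash
cat > pl.py <<'E'
from st import *
from scipy.spatial.transform import Rotation as Ro
o=ctrl.get_obs();R=Ro.from_euler('xyz',o['orientation'],degrees=True).as_matrix();g=o['tool_pos']-.019*R[:,2]
print('to place mm',((np.array([.5665,-.2379,.1306])-g)*1000).round(1))
E
python3 st.py; python3 pl.py
```

```text
24.65 [ 0.5687 -0.1924  0.1988] [-174.71   41.61 -141.69] [-26.14   8.38 -15.4  -46.26 -50.41  -2.04] cage [-0.2449 -0.1996] [-0.3  0.6 -3. ]
tilt 41.9 tilt az 30.4 jaw az 124.8 jaw elev -3.95 grasp [ 0.5578 -0.1988  0.213 ] [-0.2575 -0.2009]
to place mm [  8.7 -39.1 -82.4]
```

Call:
{"fn": "move_arm", "kwargs": {"increments": [[[3, -12, 0], -0.003], [[3, -12, 0], 0], [[2, -10, -8], 0], [[0, -4, -12], 0], [[0, 0, -12], 0], [[0, 0, -8], 0], [[0, 0, 0], 0], [[0, 0, 0], 0]]}}

```text
clock: 25.45
tool_pos: [0.5766, -0.2334, 0.1539]
orientation: [-175.0, 41.6, -142.1]
force: [-0.7, -0.4, -1.7]
opening: 0.0635
```

```bash
python3 st.py; python3 pl.py;python3 -c "
from h import *
for n in ('wrist','top','side'): snap(n,n+'15')
a=load('top15')['color'][:,:,::-1]
cv2.imwrite('pics/z17.png',cv2.resize(a[140:230,330:450],(800,600),interpolation=cv2.INTER_CUBIC))
a=load('side15')['color'][:,:,::-1]
cv2.imwrite('pics/z18.png',cv2.resize(a[130:250,320:480],(800,600),interpolation=cv2.INTER_CUBIC))"
```

```text
25.45 [ 0.5766 -0.2334  0.1539] [-175.     41.58 -142.09] [-30.84  14.63 -13.35 -49.03 -50.74   5.32] cage [-0.2547 -0.2401] [-0.7 -0.4 -1.7]
tilt 41.8 tilt az 30.4 jaw az 124.6 jaw elev -3.74 grasp [ 0.5657 -0.2398  0.168 ] [-0.2674 -0.2414]
to place mm [  0.8   1.9 -37.4]
```

View pics/z17.png

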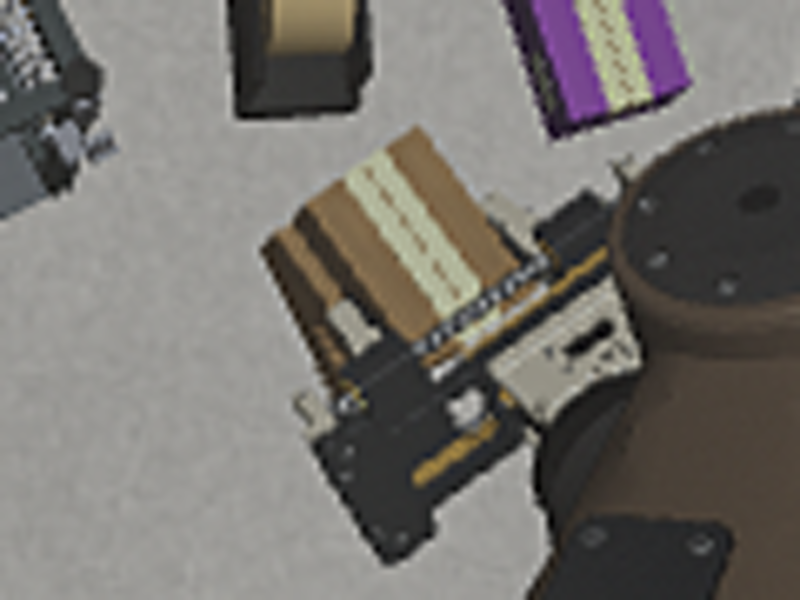

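View pics/z18.png

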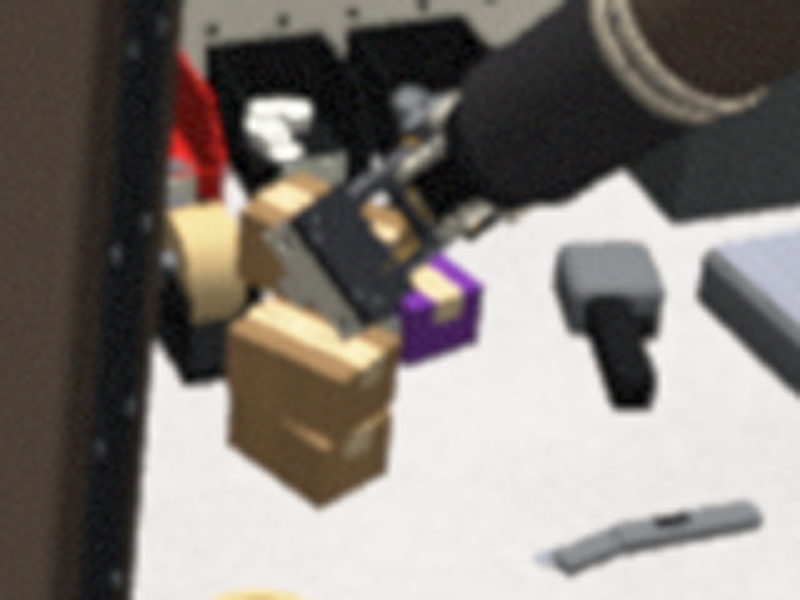

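View pics/wrist15.png

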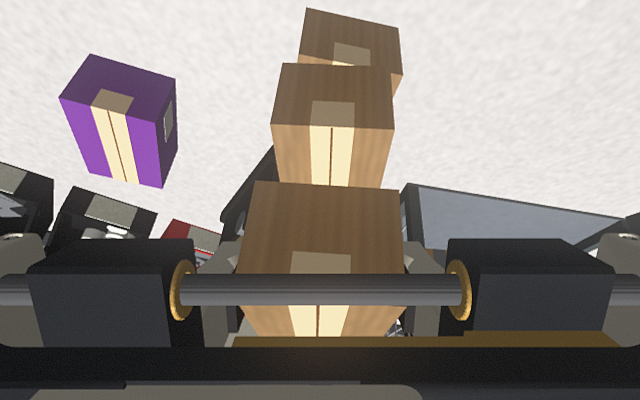

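```bash
python3 -c "
from h import *
a=load('wrist15')['color'][:,:,::-1]
cv2.imwrite('pics/z19.png',cv2.resize(a[50:240,230:420],(600,600),interpolation=cv2.INTER_CUBIC))"
```

```text
(no output)
```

View pics/z19.png

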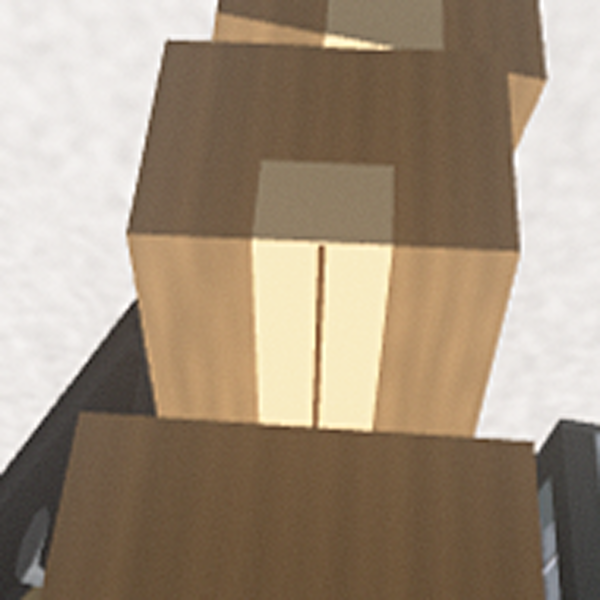

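Run:
```python
from st import *
s=load('wrist15'); o=lambda u,v:(230+u/3.158-.35,50+v/3.158-.35)
a,b=[ray(s,*o(*p),.1) for p in((127,234),(519,250))]
c,d=[ray(s,*o(*p),.05) for p in((168,40),(508,52))]
def rep(n,a,b):
    e=b-a; yaw=np.arctan2(-e[0],e[1]); m=(a+b)/2; ax=np.array([np.cos(yaw),np.sin(yaw)]); print(n,np.hypot(*e[:2]).round(4),'yaw',np.degrees(yaw).round(1),'centre',(m[:2]+.045*ax).round(4))
rep('coltop',a,b);rep('colmid',c,d)
for zb in (.135,.1374,.14):
    rep('held%g'%zb,*[ray(s,*o(*p),zb) for p in((78,412),(537,441))])
```

```text
coltop 0.0623 yaw 35.0 centre [ 0.5826 -0.2266]
colmid 0.0625 yaw 34.9 centre [ 0.5822 -0.2265]
held0.135 0.0656 yaw 33.5 centre [ 0.585 -0.227]
held0.1374 0.0639 yaw 33.5 centre [ 0.5822 -0.2288]
held0.14 0.062 yaw 33.5 centre [ 0.5792 -0.2308]
```

Call:
{"fn": "move_arm", "kwargs": {"increments": [[[0, 2, -5], 0.005], [[0, 0, -6], 0.005], [[0, 0, -6], 0], [[0, 0, -5], 0], [[0, 0, -3], 0], [[0, 0, 0], 0], [[0, 0, 0], 0], [[0, 0, 0], 0]]}}

```text
clock: 26.4
tool_pos: [0.5772, -0.2313, 0.1283]
orientation: [-174.8, 41.6, -141.3]
force: [-0.0, -0.4, -3.0]
opening: 0.063
```

```bash
python3 st.py; python3 pl.py
```

```text
26.4 [ 0.5772 -0.2313  0.1283] [-174.78   41.63 -141.29] [-31.3   16.76 -14.03 -50.9  -49.56   9.11] cage [-0.2533 -0.2385] [-0.  -0.4 -3. ]
tilt 41.9 tilt az 30.9 jaw az 125.2 jaw elev -3.9 grasp [ 0.5663 -0.2378  0.1425] [-0.2659 -0.2399]
to place mm [  0.2  -0.1 -11.9]
```

Call:
{"fn": "move_arm", "kwargs": {"increments": [[[0, 0, -4], 0], [[0, 0, -4], 0], [[0, 0, -1], 0], [[0, 0, 0], 0], [[0, 0, 0], 0], [[0, 0, 0], 0], [[0, 0, 0], 0], [[0, 0, 0], 0]]}}

```text
clock: 27.2
tool_pos: [0.5775, -0.2314, 0.1192]
orientation: [-174.7, 41.6, -141.2]
force: [-0.5, 0.4, -3.5]
opening: 0.0636
```

```bash
python3 st.py; python3 pl.py;python3 -c "
from h import *
snap('wrist','wrist16');snap('side','side16')
a=load('wrist16')['color'][:,:,::-1]
cv2.imwrite('pics/z20.png',cv2.resize(a[50:240,230:420],(600,600),interpolation=cv2.INTER_CUBIC))
a=load('side16')['color'][:,:,::-1]
cv2.imwrite('pics/z21.png',cv2.resize(a[130:250,320:480],(800,600),interpolation=cv2.INTER_CUBIC))"
```

```text
27.2 [ 0.5775 -0.2314  0.1192] [-174.69   41.65 -141.23] [-31.51  17.52 -14.27 -51.6  -49.02  10.36] cage [-0.2531 -0.2388] [-0.5  0.4 -3.5]
tilt 41.9 tilt az 30.8 jaw az 125.2 jaw elev -3.97 grasp [ 0.5666 -0.2379  0.1334] [-0.2658 -0.2401]
to place mm [-0.1  0.  -2.8]
```

View pics/z20.png

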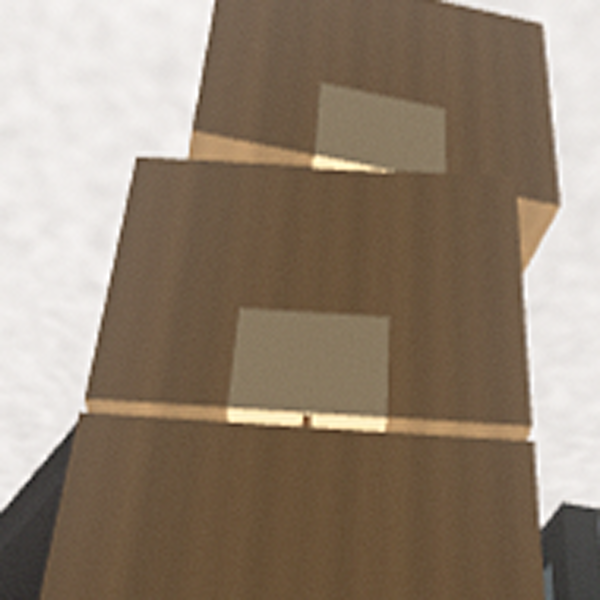

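View pics/z21.png

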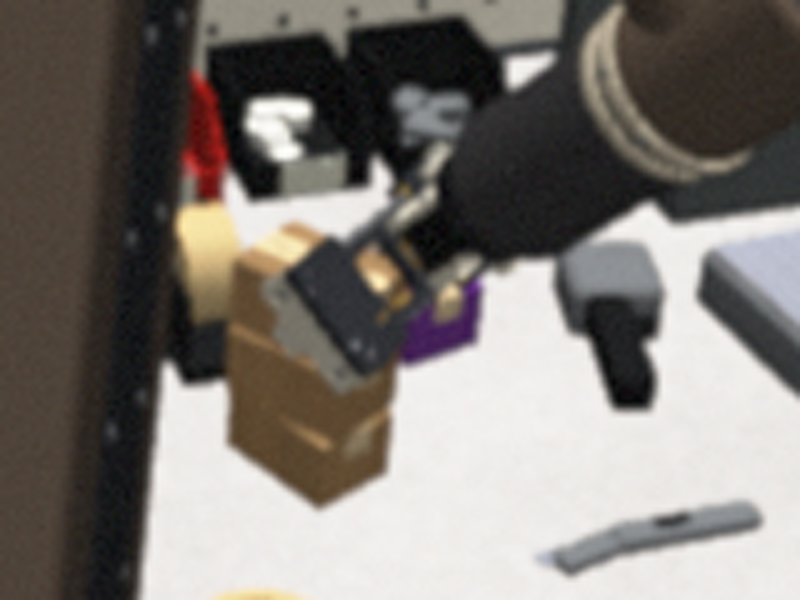

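Call:
{"fn": "move_arm", "kwargs": {"increments": [[[0, 0, -1.5], 0], [[0, 0, -1.5], 0], [[0, 0, 0], 0], [[0, 0, 0], 0], [[0, 0, 0], 0], [[0, 0, 0], 0], [[0, 0, 0], 0], [[0, 0, 0], 0]]}}

```text
clock: 28.1
tool_pos: [0.5777, -0.2315, 0.1164]
orientation: [-174.6, 41.7, -141.2]
force: [-0.5, 0.2, -0.3]
opening: 0.0633
```

```bash
python3 st.py; python3 pl.py
```

```text
28.1 [ 0.5777 -0.2315  0.1164] [-174.64   41.67 -141.19] [-31.59  17.77 -14.33 -51.84 -48.86  10.79] cage [-0.253  -0.2389] [-0.5  0.2 -0.3]
tilt 41.9 tilt az 30.8 jaw az 125.2 jaw elev -4.0 grasp [ 0.5668 -0.238   0.1306] [-0.2656 -0.2403]
to place mm [-0.3  0.1  0. ]
```

Call:
{"fn": "move_arm", "kwargs": {"increments": [[[0, 0, 0], 0], [[0, 0, 0], 0], [[0, 0, 0], 0], [[0, 0, 0], 0], [[0, 0, 0], 0], [[0, 0, 0], 0], [[0, 0, 0], 0], [[0, 0, 0], 0]], "jaw": 1}}

```text
clock: 28.9
tool_pos: [0.5788, -0.232, 0.1178]
orientation: [-174.5, 41.7, -141.1]
force: [-0.3, 0.8, -0.7]
opening: 0.0876
```

```bash
python3 st.py; python3 -c "
from h import *
snap('wrist','wrist17');
a=load('wrist17')['color'][:,:,::-1]
cv2.imwrite('pics/z22.png',cv2.resize(a[50:350,150:490],(680,600),interpolation=cv2.INTER_CUBIC))"
```

```text
28.9 [ 0.5788 -0.232   0.1178] [-174.46   41.74 -141.09] [-31.58  17.71 -14.24 -51.87 -48.86  10.79] cage [-0.2522 -0.2398] [-0.3  0.8 -0.7]
tilt 42.0 tilt az 30.6 jaw az 125.2 jaw elev -4.13 grasp [ 0.5679 -0.2384  0.1319] [-0.2648 -0.2411]
```

View pics/z22.png

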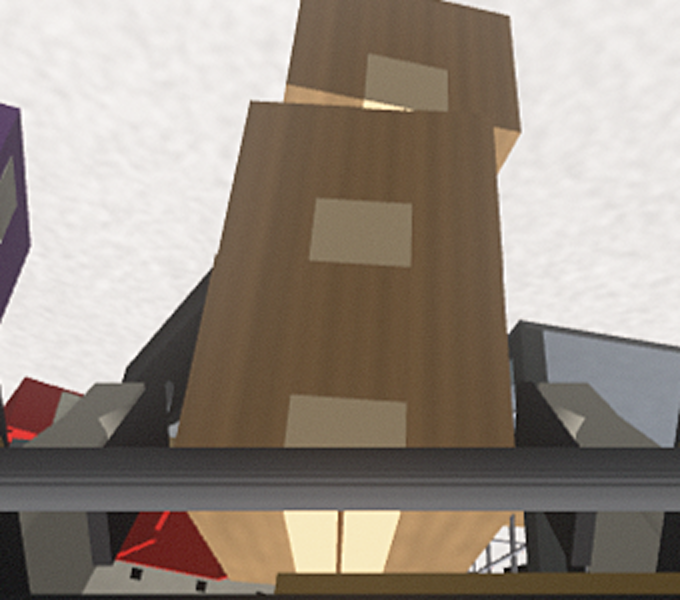

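Call:
{"fn": "move_arm", "kwargs": {"increments": [[[-8, -6, 0], 0], [[-12, -8, 0], 0], [[-12, -8, 2], 0], [[-12, -8, 2], 0], [[-12, -8, 4], 0], [[-12, -8, 6], 0], [[-12, -8, 15], 0], [[-8, -6, 25], 0]]}}

```text
clock: 29.75
tool_pos: [0.4807, -0.2962, 0.171]
orientation: [-174.9, 41.7, -141.5]
force: [1.1, -1.4, 0.4]
opening: 0.0873
```

Call:
{"fn": "move_arm", "kwargs": {"increments": [[[-5, -10, 35], 0], [[0, -20, 35], 0], [[0, -25, 35], 0], [[0, -25, 30], 0], [[0, -20, 20], 0], [[0, 0, 0], 0], [[0, 0, 0], 0], [[0, 0, 0], 0]]}}

```text
clock: 30.55
tool_pos: [0.4646, -0.4044, 0.3401]
orientation: [-174.4, 41.4, -141.5]
force: [-0.0, 0.1, 0.1]
opening: 0.0875
```

```bash
python3 st.py; python3 -c "
from h import *
for n in ('wrist','top','side'): snap(n,n+'18')
a=load('top18')['color'][:,:,::-1]
cv2.imwrite('pics/z23.png',cv2.resize(a[150:210,350:430],(800,600),interpolation=cv2.INTER_CUBIC))"
```

```text
30.55 [ 0.4646 -0.4044  0.3401] [-174.36   41.38 -141.52] [-50.87  11.1    6.22 -41.78 -80.28   2.78] cage [-0.4277 -0.3491] [-0.   0.1  0.1]
tilt 41.7 tilt az 30.0 jaw az 124.7 jaw elev -4.23 grasp [ 0.4536 -0.4107  0.3543] [-0.4403 -0.3503]
```

View pics/top18.png

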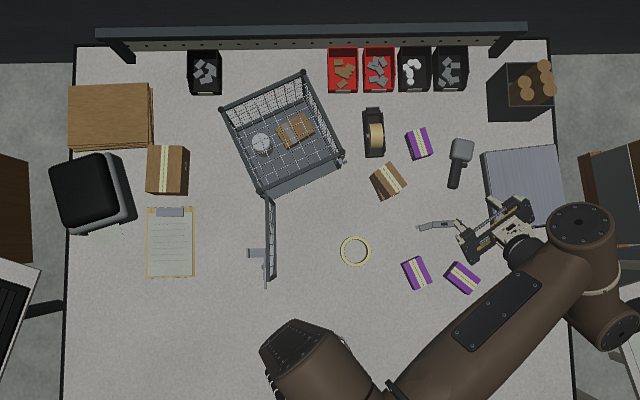

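View pics/z23.png

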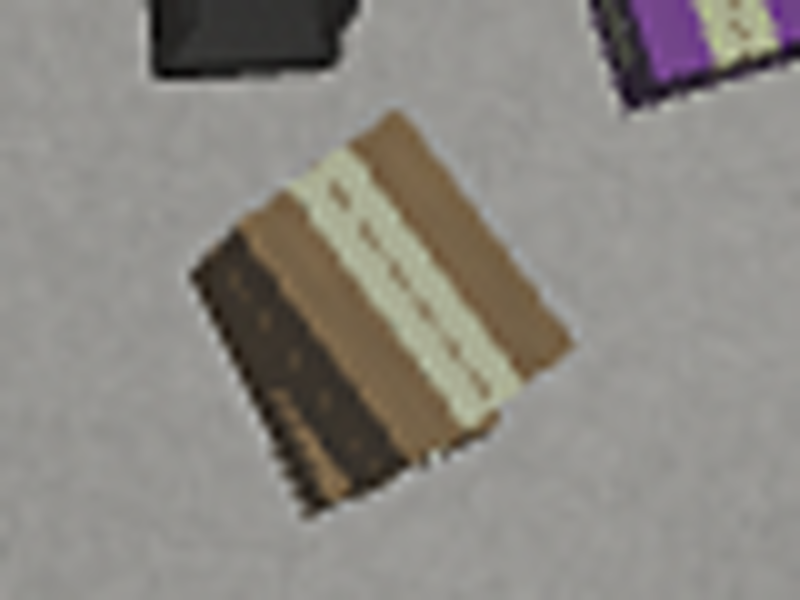

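View pics/side18.png

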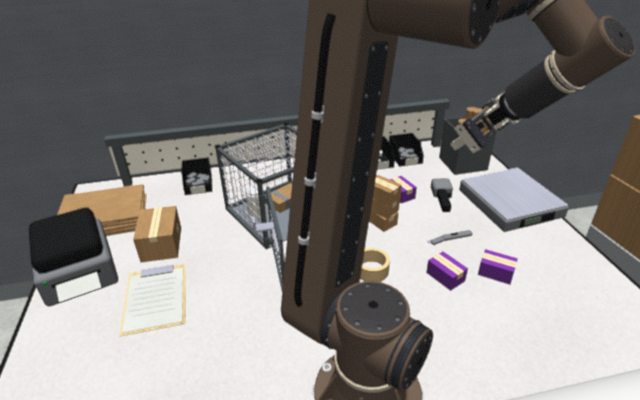

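View pics/wrist18.png

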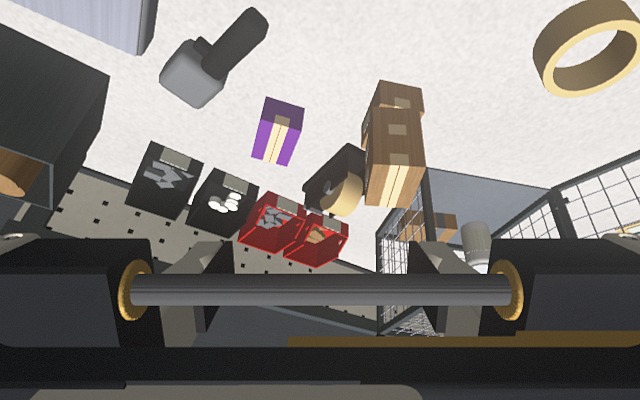

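Carton is stacked and the hand is clear. I'll do a numeric check of the placed carton and the gate angle before handing in.

Run:
```python
from st import *
from scipy.optimize import least_squares
from fcol import box
F,B,h=-.045,.045,.031
s=load('top18');l=np.array([[F,-h,.15],[F,h,.15],[B,h,.15],[B,-h,.15]])
o=np.array([(577,347),(405,462),(238,227),(397,108)])/10+[350,150]-.45
f=lambda p:(proj(s,box(p,l))-o).ravel();r=least_squares(f,[.58,-.227,.58]);print('placed',r.x.round(4),np.degrees(r.x[2]).round(1),f(r.x).round(1))
H=np.array(w(-.14,.123)[:2])
for e in ((270,281),):
    P=ray(s,*e,.231)[:2]-H; print('gate dir',np.hypot(*P).round(3),'theta',(cage[2]-np.pi/2-np.arctan2(P[1],P[0]))%(2*np.pi))
```

```text
wrist1 [ 0.5813 -0.2278  0.6033] 34.6 [-0.   0.   0.1 -0.2  0.3 -0.  -0.4  0.3]
wrist2 [ 0.5814 -0.228   0.6039] 34.6 [ 0.3  0.3 -0.1 -0.2  0.5 -0.2 -0.7  0.1]
top0 [ 0.5805 -0.2274  0.5906] 33.8 [ 0.2  0.4  0.3 -0.3 -0.3 -0.2 -0.2  0.1]
placed [ 0.5801 -0.228   0.5971] 34.2 [-0.1  0.1  0.4  0.4 -0.5 -0.3  0.2 -0.1]
gate dir 0.244 theta 1.9280460584330448
```

```bash
python3 -c "
from plant import ctrl
print(ctrl.close_job())"
```

```text
the job is handed in; nothing more can be done
None
```

The carton is out of the cage and on top of the column, the gate stands open, and the job is handed in. It took about 31 s of the 72 s. `close_job` gives no verdict, so the checks below are from my own measurements.

**What I did**
- **Gate:** I pressed the thumb lever with the closed fingers, which visibly raised the latch. I pulled the gate to about 1.05 rad, then pushed it further from inside.
- **Tilt:** A tool pointing straight down could not clear the cage roof. The moves only allow turns about the vertical, so I reached past the arm's extension limit in free air until the tool leaned about 40°. I kept that lean for the rest of the job. This held joint 3 at its range limit for about 2 s, reading up to 71.70° against 71.71°, and I saw no reading past it.
- **Carton:** I gripped it by its front end, lifted it about 16 mm, drew it straight out, and lowered it onto the column until the column carried its weight. Then I released it and backed away.

**Last checks**

| Check | Result | Limit |
|---|---|---|
| Carton centre vs column, top camera | within 1 mm | 10 mm |
| Carton centre vs column, wrist-camera column pose | about 1.3 mm | 10 mm |
| Carton turned from column | under 1° | 7° |
| Gate angle | about 1.93 rad | at least 1.2 rad |

- In the last pictures the column, tin, flat box and bench tools look unmoved, but I did not measure each one. The hand is well clear.
- **Disagreements:** the two cameras differ by about 1 mm and 0.8° on the column's pose. The jaws had drifted about 4° out of level while gripping, but the carton looked flush once released.

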